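# Reassemble the mini chopper

## Robot

A 6-joint arm with a two-finger parallel gripper is mounted at the origin on the work surface; the furniture and walls round the work are solid. World frame = base frame: x ahead of the robot, y to its left, z up, the work surface at z = 0. Lengths are in mm, angles in degrees, forces in N, time in s.
With the tool pointing down it reaches from about 300 to 850 mm from the base axis. Payload 4.2 kg.
Tool frame: the origin (TCP) lies between the finger pads; the fingertips stand 14 mm ahead of it and the grasp point (between the pads) lies 5 mm behind it (env.finger_overhang is the distance from the TCP to the fingertips, in mm); z points along the fingers, y is the line along which they close (so a half turn about z gives the same grasp; the last joint's range is limited). The gripper opens to 91 mm and grips with 3 to 60 N. Pads are 32 mm wide; open, the fingers measure 118 mm over their backs; the gripper's body (76 mm by 178 mm) begins 60 mm behind the grasp point.
Start: joints at [68.812, 18.312, 89.639, -0, 72.044, -1.146], TCP at [197.062, 540.196, 200.676] pointing down, gripper open.
Joint ranges: [-177.97, 177.97], [-48.28, 115.42], [12.27, 149.76], [-77.06, 257.06], [2.81, 150.46], [-146.56, 146.56]. Speed limits (degrees/s): [147.25, 147.25, 180, 180, 180, 180].

## Interface

Orientations are given as [roll, pitch, yaw] about the fixed x, y, z axes, in that order (R = Rz(yaw) Ry(pitch) Rx(roll)).
In Python, from workcell import status, cams, env, finder gives the robot as it stands.
- The arm moves only by the tool apply_moves, never from a script. Its argument "increments" is a list of rows, each a list of 7 numbers: the opening, from -1 (shut) to 1 (fully open), then the shift along the world's x, y, z in m, then the turn, a rotation vector about the world's x, y, z in degrees. In form: [[gripper, x, y, z, ax, ay, az], ...]. A call has 1 to 5 rows; each row shifts and turns the commanded pose from where the row before left it; what a row does not reach is not made up. A row lasts 1/12 s, in which the tool goes at most 41.7 mm and 7.16 degrees, less where a joint would pass 70% of its speed; a pose out of reach is approached as far as the arm can. A call with a gripper value outside its range is refused whole. The fingers move at their own pace and stop on an object; "newtons" is the grip in N (left out, the last holds). Time passes only in rows, so rows that do not move let the fingers close. It gives the time, the measured TCP pose, the force, the opening and the grip force at its end, in the units of the state.
- status.state(): the state, without advancing time (a new reading comes with each control period).
- cams.grab_frame(name): name is "scene" or "top" or "wrist"; returns a dict with "color" (420x560x3 uint8, red, green, blue), "intrinsics" (3x3 intrinsics, pixels), "k1" (the pictures are not rectified: a ray, as slopes to the right and down, at radius r is drawn at 1 + k1 r^2 times it, then the intrinsics apply), "R" (3x3) and "t" (3): a world point X has camera coordinates R X + t. Camera axes: x right, y down, z forward; pixel columns grow to the right and rows downward; lengths in mm; the calibration is good to about 2 mm. A picture is of the moment at which its call begins. There is no depth.
- env.job_done(): hands the job in; it is judged then, once.
Trained networks look in the newest picture that a camera, given by its name, has taken for a name from the list of things; names that differ only in an ending like _2 or _b are one class to them, and where a whole thing is asked for, a point or a joint stands for the part that bears it (a point fixed in the world has none). Each returns a list of dicts, best first, with "score" (0 to 1); they miss things now and then, are a little off and sometimes report something else, mostly with a low value. They report only what shows in the picture. A call takes as long as a camera call.
- finder.boxes_of(query, camera): "rect" ([left, top, width, height] in pixels, round what is visible of it).
- finder.trace(query, camera): "pixels" (420x560 bool, what is visible of it) and "rect" ([left, top, width, height] in pixels, round what is visible of it).
The state is a dict: "time_s": time; "qpos": joint angles; "qvel": joint speeds; "effort": joint torques, N m; "ee_pos": TCP position; "ee_rot": TCP orientation; "force": force on the tool from outside, world axes, zero at the start; "torque": the same for the moment, N m; "gripper_width": finger opening in mm; "gripper_force": force on a finger pad.
Only numpy, scipy, OpenCV 4.12 (cv2) and the standard library are available. Lean on these libraries where they do the work, as an engineer would, in place of code of your own. Each camera call takes 0.05 s, during which the arm holds its last target. There are 200 camera calls.

## Task

The mini chopper on the table has been cleaned; put it back together. Set the blade over the drive spindle in the bowl and turn it under light pressure until it drops fully home on the drive and let go of it, then put the lid on the bowl and twist it clockwise until it stops with its tabs under both catches. Work gently, never press hard, and leave the mug and the multimeter where they are.

Things in the scene. Friction and masses are not known exactly. Their poses are not given: they have to be found in the camera images.
- bowl_mouth (a point): Centre of the mouth of the clear bowl of the mini chopper (white base with a red button in front, fixed to the table), on its upright axis, level with the rim, 144 mm above the table. The bowl is 122 mm wide inside at the rim, 72 mm deep, wall 3 mm. z is up; x and -x point to two white catches outside the rim, for the lid.
- bowl_floor (a point): Centre of the bowl's flat floor. On it stands the steel drive spindle: a round 8 mm pin, its pointed tip 44 mm above this point, with a cross of four driving arms at its foot (90 degrees apart, 26 mm across, 5 mm thick, tops 12 mm above this point). The spindle stands at any angle, which is not given (not that of this frame), and a geared motor holds it still.
- catch_lip (a point): Underside of the lip of the catch on the bowl's x side (the other is on -x), 74 mm from the axis, 6 mm above the rim. Each lip covers radius 68 to 84 mm and, along y, from 13 mm on the anticlockwise side (seen from above) to 19 mm on the clockwise side, where a stop closes it.
- blade_knob (a point): Centre of the round orange knob (24 mm wide, 26 mm high, its top 12 mm above this point) on the blade's upright grey hub, 76 mm above its foot, on its axis; z is up. While the foot only rests on the driving arms this point is 16 mm above the bowl's rim; fully home it is 7 to 8 mm above the rim. The blade weighs 60 to 130 g.
- blade_foot (a point): Centre of the underside of the hub, 38 mm wide. From below, a bore of 10.6 mm with a funnel mouth takes the pin, and a cross-shaped socket (slots 7.4 mm wide, 11 mm deep, along the blade's x and y, so alike every 90 degrees) takes the driving arms, within about 0.1 rad. Two thin steel blades reach out 50 mm from the axis, 18 and 36 mm above this point.
- lid_bar (a point): Centre of the white grip bar (62 mm long along x, 14 mm thick; top 14 mm above this point, the lid's flat dome that it stands on 14 mm below) on the grey lid, which lies right way up; on the lid's axis, 50 mm above its lower edge; z is up. With the flange flat on the bowl's rim this point is 42 mm above the rim; it cannot be if the blade is not home. 75 to 155 g.
- lid_tab (a point): Centre of the tab on the lid's x side (a like one is on -x), 66.5 mm from the axis, 23 mm wide, 4 mm thick, reaching to 72 mm. Flange 131 mm wide; below it a tapered skirt (110 mm, 101 at its edge) goes 8 mm into the bowl. Put on with the bar about 35 degrees anticlockwise of the line of the catches, either way round; turned clockwise, the tabs meet the stops with the bar in that line.
- mug: white coffee mug, 78 mm wide, 97 mm high, a bystander at the back; origin at the centre of its underside
- meter: yellow and black multimeter, 142 x 70 x 41 mm, lying on its back, a bystander at the back; origin at the centre of its underside

How it is judged:
By the outcome, as a careful person would: the job done as asked, in the order asked, and still so for the second after the job is handed in, with the robot touching nothing.
It also fails if it takes over 72 s, if anything falls off the work surface, if the arm or the gripper's body presses on something with over 40 N, if the wrist force passes 120 N, or if a joint passes its speed limit or range.

## Working session

There is one attempt and no reset: what is moved stays moved. The work goes in short steps, Python scripts to look and compute and a tool call to move; the robot and the scene stay as the last step left them, time stands still between calls to the robot, and variables do not carry over. Pictures are saved under pics/ and viewed, at most 10 in all, crops included, and the job is handed in when it is done.

Besides the shell and the picture viewer there is one more tool, called after "Call:" as a command line: name --pt "numbers of a row" for each row, then --argument value for the rest. apply_moves: Moves the arm, as the interface text tells. Its arguments: {"type":"object","properties":{"increments":{"type":"array","items":{"type":"array","items":{"type":"number"}}},"newtons":{"type":"number"}},"required":["increments"]}

```bash
mkdir -p pics; ls
cat > h.py <<'E'
import numpy as np, cv2
from workcell import status, cams, env, finder
def ray(f,u,v):
    K=f['intrinsics'];d=np.array([(u-K[0,2])/K[0,0],(v-K[1,2])/K[1,1]]);s=d.copy()
    for _ in range(20): s=d/(1+f['k1']*(s@s))
    R=np.array(f['R']);D=R.T@np.array([s[0],s[1],1.]);return -R.T@np.array(f['t']),D/np.linalg.norm(D)
def proj(f,X):
    c=np.array(f['R'])@np.array(X,float)+f['t'];s=c[:2]/c[2];s=s*(1+f['k1']*(s@s));K=f['intrinsics']
    return np.array([K[0,0]*s[0]+K[0,2],K[1,1]*s[1]+K[1,2]])
def atz(f,u,v,z):
    o,d=ray(f,u,v);return o+d*(z-o[2])/d[2]
def tri(rs):
    A=sum(np.eye(3)-np.outer(d,d) for o,d in rs);b=sum((np.eye(3)-np.outer(d,d))@o for o,d in rs);return np.linalg.solve(A,b)
def save(f,n,crop=None,s=1):
    im=f['color'][:,:,::-1]
    if crop: x,y,w,h=crop;im=im[y:y+h,x:x+w]
    cv2.imwrite('pics/'+n,cv2.resize(im,None,fx=s,fy=s,interpolation=cv2.INTER_CUBIC))
E
python3 - <<'E'
from h import *
np.set_printoptions(precision=1,suppress=True)
F={c:cams.grab_frame(c) for c in('scene','top','wrist')}
ims=[]
for c,f in F.items():
    print(c,f['intrinsics'][0,0],f['k1'],-np.array(f['R']).T@f['t'])
    for q in('bowl_mouth','bowl_floor','blade_knob','blade_foot','lid_bar','lid_tab','catch_lip','mug','meter'):
        r=finder.boxes_of(q,c);print(' ',q,[(np.round(a['rect']).tolist(),round(a['score'],2)) for a in r[:3]])
im=np.hstack([F['scene']['color'],F['top']['color']])
save({'color':im},'a.png',None,800/1120)
print(status.state()['time_s'])
E
```

```text
pics
scene 514.9888326438062 -0.0028174138231670926 [  59.6 -406.6 1272.3]
  bowl_mouth [([336.0, 258.0, 59.0, 72.0], 0.7)]
  bowl_floor [([338.0, 258.0, 62.0, 71.0], 0.75)]
  blade_knob [([204.0, 189.0, 35.0, 24.0], 0.86)]
  blade_foot [([200.0, 187.0, 38.0, 28.0], 0.9)]
  lid_bar [([254.0, 216.0, 49.0, 42.0], 0.91), ([202.0, 190.0, 36.0, 25.0], 0.48), ([336.0, 258.0, 60.0, 72.0], 0.39)]
  lid_tab [([254.0, 216.0, 47.0, 42.0], 0.81)]
  catch_lip [([338.0, 256.0, 58.0, 73.0], 0.74)]
  mug [([218.0, 133.0, 28.0, 42.0], 0.92)]
  meter [([257.0, 165.0, 45.0, 39.0], 0.86), ([252.0, 215.0, 50.0, 42.0], 0.18)]
top 450.19669278792463 0.012298314447248514 [ 329.7   73.5 1234.4]
  bowl_mouth [([360.0, 181.0, 58.0, 68.0], 0.7)]
  bowl_floor [([361.0, 178.0, 61.0, 69.0], 0.62)]
  blade_knob [([190.0, 239.0, 33.0, 20.0], 0.87), ([360.0, 179.0, 60.0, 68.0], 0.38)]
  blade_foot [([186.0, 235.0, 37.0, 24.0], 0.89), ([360.0, 178.0, 59.0, 72.0], 0.67)]
  lid_bar [([248.0, 209.0, 50.0, 45.0], 0.76)]
  lid_tab [([251.0, 208.0, 50.0, 47.0], 0.57)]
  catch_lip [([361.0, 180.0, 60.0, 70.0], 0.62)]
  mug [([156.0, 178.0, 35.0, 40.0], 0.84), ([250.0, 208.0, 48.0, 46.0], 0.51)]
  meter [([205.0, 170.0, 52.0, 34.0], 0.91)]
wrist 331.75358580235286 -0.06512797113270868 [129.4 563.  384.4]
  bowl_mouth []
  bowl_floor []
  blade_knob []
  blade_foot []
  lid_bar []
  lid_tab []
  catch_lip []
  mug []
  meter []
1.5
```

View pics/a.png

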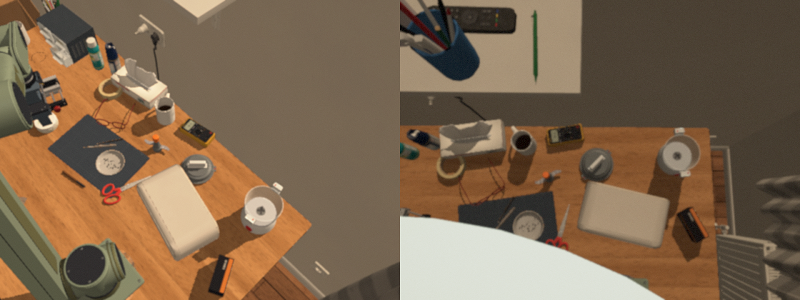

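Run:
```python
from h import *
np.set_printoptions(precision=1,suppress=True)
S=cams.grab_frame('scene');T=cams.grab_frame('top')
a=S['color'][170:340,180:410][:,:,::-1];b=T['color'][160:275,150:430][:,:,::-1]
a=cv2.resize(a,None,fx=1.7,fy=1.7,interpolation=cv2.INTER_CUBIC);b=cv2.resize(b,None,fx=1.4,fy=1.4,interpolation=cv2.INTER_CUBIC)
im=np.zeros((290,790,3),np.uint8);im[:289,:391]=a[:289];im[:161,395:395+392]=b[:161]
cv2.imwrite('pics/b.png',im)
def orange(f,box):
    h=cv2.cvtColor(f['color'],cv2.COLOR_RGB2HSV);m=(h[...,0]>3)&(h[...,0]<22)&(h[...,1]>140)&(h[...,2]>90)
    k=np.zeros_like(m);x,y,w,hh=box;k[y:y+hh,x:x+w]=1;v,u=np.nonzero(m&k);return u.mean()if len(u) else 0,v.mean()if len(u) else 0,len(u)
print(o1:=orange(S,(195,180,50,40)),o2:=orange(T,(180,230,50,35)))
if o1[2] and o2[2]: print('knob',tri([ray(S,*o1[:2]),ray(T,*o2[:2])]))
print('lid top', atz(T,248+25,209+22,36),'scene',atz(S,254+24,216+21,36))
print('bowl top', atz(T,361+29,181+34,144))
```

```text
(np.float64(220.47446153846153), np.float64(197.89723076923076), 1625) (np.float64(203.6702290076336), np.float64(245.95801526717557), 1310)
knob [471.7 273.1  35.9]
lid top [508.9  91.1  36. ] scene [509.   67.6  36. ]
bowl top [ 534.6 -198.7  144. ]
```

View b.

View pics/b.png

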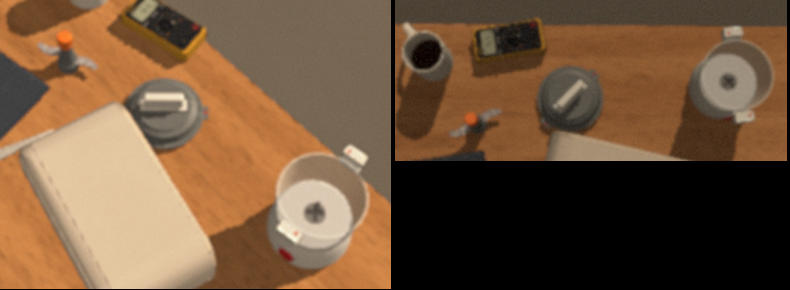

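Run:
```python
from h import *
np.set_printoptions(precision=1,suppress=True)
S=cams.grab_frame('scene');T=cams.grab_frame('top')
def cen(f,box,kind):
    x,y,w,hh=box;p=f['color'][y:y+hh,x:x+w];h=cv2.cvtColor(p,cv2.COLOR_RGB2HSV)
    if kind=='o': m=(p[...,0]>170)&(p[...,2]<75)&(p[...,0]>2.0*p[...,1].astype(float))
    else: m=(h[...,2]>175)&(h[...,1]<60)
    n,l,s,c=cv2.connectedComponentsWithStats(m.astype(np.uint8));
    if n<2: return None
    i=1+s[1:,4].argmax();print(kind,s[i],c[i]+[x,y]);
    if kind!='o':
        r=cv2.minAreaRect(np.argwhere(l==i)[:,::-1].astype(np.float32));print(r)
    return c[i]+[x,y]
a,b=cen(S,(200,185,40,30),'o'),cen(T,(185,232,40,28),'o')
if a is not None and b is not None: print('knob',tri([ray(S,*a),ray(T,*b)]))
a,b=cen(S,(254,216,49,42),'w'),cen(T,(248,209,50,45),'w')
print('bar',tri([ray(S,*a),ray(T,*b)]))
for s,t in(((388.8,261.8),(391.4,183)),((350.6,306.5),(399.3,243.6))): print('catch',tri([ray(S,*s),ray(T,*t)]))
print(status.state()['ee_rot'],status.state()['force'])
W=cams.grab_frame('wrist');print(np.array(W['R']).T, -np.array(W['R']).T@W['t'])
```

```text
o [14  6  8  5 21] [217.3 193.7]
o [15  9  8  7 41] [203.4 244.1]
knob [469.  271.6  64.4]
w [  9   9  27  10 115] [278.  227.5]
((22.0, 13.5), (9.0, 26.0), 90.0)
w [20 10 15 15 36] [275.1 225.8]
((27.000003814697266, 17.000001907348633), (1.4142131805419922, 19.79899024963379), 45.0)
bar [522.5  84.4  49.6]
catch [ 616.6 -205.6  145.4]
catch [ 465.4 -219.2  145.3]
[180.  -0. 160.] [ 0.6 -0.5  0.3]
[[ 0.3  0.9  0.2]
 [ 0.9 -0.3 -0.1]
 [-0.   0.3 -1. ]] [129.5 563.1 385.2]
```

Call:
apply_moves --pt "1 0.0272 -0.0268 0 0 0 -4" --pt "1 0.0272 -0.0268 0 0 0 -4" --pt "1 0.0272 -0.0268 0 0 0 -4" --pt "1 0.0272 -0.0268 0 0 0 -4" --pt "1 0.0272 -0.0268 0 0 0 -4" --newtons 15

```text
time_s: 2.17
ee_pos: [334.0, 404.9, 200.8]
ee_rot: [180.0, 0.0, 139.8]
force: [0.0, 0.1, 0.7]
gripper_width: 91.3
gripper_force: 0.0
```

Call:
apply_moves --pt "1 0.0272 -0.0268 0 0 0 -4" --pt "1 0.0272 -0.0268 0 0 0 -4" --pt "1 0.0272 -0.0268 0 0 0 -4" --pt "1 0.0272 -0.0268 0 0 0 -4" --pt "1 0.0272 -0.0268 0 0 0 -4"

```text
time_s: 2.58
ee_pos: [470.2, 270.7, 200.9]
ee_rot: [180.0, -0.0, 119.8]
force: [0.8, 1.4, 0.3]
gripper_width: 91.5
gripper_force: 0.0
```

```bash
cat >> h.py <<'E'
def wh(f,n):
    for q in n:
        r=finder.trace(q,'wrist')
        for a in r[:2]:
            v,u=np.nonzero(a['pixels']);print(q,round(a['score'],2),np.round(a['rect']).tolist(),u.mean(),v.mean())
E
python3 - <<'E'
from h import *
np.set_printoptions(precision=1,suppress=True)
s=status.state();print(s['ee_pos'],s['ee_rot'],s['qpos'],s['force'],s['time_s'])
W=cams.grab_frame('wrist');save(W,'c.png');wh(W,['blade_knob','lid_bar'])
p=W['color'].astype(float);m=(p[...,0]>150)&(p[...,2]<75)&(p[...,0]>1.9*p[...,1])
n,l,st,c=cv2.connectedComponentsWithStats(m.astype(np.uint8));i=1+st[1:,4].argmax();print(st[i],c[i],atz(W,*c[i],80),-np.array(W['R']).T@W['t'])
np.savez('w1.npz',K=W['intrinsics'],R=W['R'],t=W['t'],k1=W['k1'],c=c[i])
E
```

```text
[470.2 270.7 200.9] [180.   -0.  119.8] [28.7 15.4 93.9  0.  70.7 -1. ] [0.8 1.4 0.3] 2.5833
blade_knob 0.63 [254.0, 145.0, 36.0, 87.0] 273.1831797235023 188.89861751152074
lid_bar 0.67 [194.0, 304.0, 97.0, 44.0] 235.04961622807016 324.4405153508772
[  25   69   68   75 2184] [ 60.6 106.3] [253.8 249.1  80. ] [434.  330.9 385.4]
```

View pics/c.png

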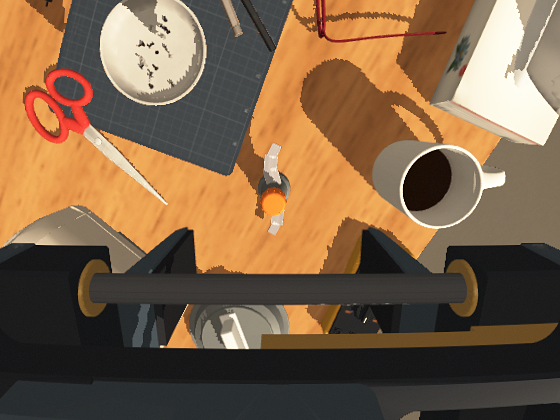

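Run:
```python
from h import *
np.set_printoptions(precision=1,suppress=True)
W=cams.grab_frame('wrist');p=W['color'].astype(float)[180:225,250:300];m=(p[...,0]>190)&(p[...,2]<90)&(p[...,0]-p[...,1]>85)
v,u=np.nonzero(m);c=(u.mean()+250,v.mean()+180);print(c,u.min()+250,u.max()+250,v.min()+180,v.max()+180)
T=cams.grab_frame('top');S=cams.grab_frame('scene')
print('k',tri([ray(W,*c),ray(T,203.4,244.1),ray(S,217.3,193.7)]),[atz(W,*c,z) for z in(70,80)],atz(T,203.4,244.1,80),atz(S,217.3,193.7,80))
print('tcp',proj(W,status.state()['ee_pos']))
```

```text
(np.float64(272.6232227488152), np.float64(202.6990521327014)) 261 286 191 219
k [466.6 266.9  75.6] [array([467.3, 263.9,  70. ]), array([466.3, 266. ,  80. ])] [467.1 269.   80. ] [463.6 262.8  80. ]
tcp [278.4 241.7]
```

Call:
apply_moves --pt "1 -0.0035 -0.005 -0.035 0 0 0" --pt "1 0 0 -0.035 0 0 0" --pt "1 0 0 -0.035 0 0 0" --pt "1 0 0 -0.016 0 0 0" --pt "1 0 0 -0.008 0 0 0"

```text
time_s: 3.3
ee_pos: [462.6, 267.4, 69.0]
ee_rot: [-179.7, -0.0, 120.1]
force: [0.1, 0.8, 0.5]
gripper_width: 91.4
gripper_force: 0.0
```

Call:
apply_moves --pt "-1 0 0 0 0 0 0" --pt "-1 0 0 0 0 0 0" --pt "-1 0 0 0 0 0 0" --pt "-1 0 0 0 0 0 0" --pt "-1 0 0 0 0 0 0" --newtons 15

```text
time_s: 3.72
ee_pos: [466.3, 267.7, 73.0]
ee_rot: [179.8, 0.0, 120.0]
force: [-0.8, 0.5, 0.9]
gripper_width: 60.6
gripper_force: 0.0
```

Call:
apply_moves --pt "-1 0 0 0 0 0 0" --pt "-1 0 0 0 0 0 0" --pt "-1 0 0 0 0 0 0"

```text
time_s: 3.97
ee_pos: [465.7, 267.2, 72.0]
ee_rot: [180.0, -0.0, 120.0]
force: [-0.8, 0.8, 0.2]
gripper_width: 40.6
gripper_force: 0.0
```

Call:
apply_moves --pt "-1 0 0 0 0 0 0" --pt "-1 0 0 0 0 0 0" --pt "-1 0 0 0 0 0 0" --pt "-1 0 0 0 0 0 0" --pt "-1 0 0 0.005 0 0 0"

```text
time_s: 4.38
ee_pos: [464.8, 266.7, 75.9]
ee_rot: [-179.9, -0.0, 120.0]
force: [-0.7, 0.8, -1.4]
gripper_width: 21.0
gripper_force: 14.4
```

Call:
apply_moves --pt "-1 0 0 0.03 0 0 0" --pt "-1 0 0 0.036 0 0 0" --pt "-1 0 0 0.036 0 0 0" --pt "-1 0 0 0.036 0 0 0" --pt "-1 0 0 0.036 0 0 0"

```text
time_s: 4.8
ee_pos: [465.0, 266.9, 252.6]
ee_rot: [-180.0, -0.0, 120.0]
force: [1.1, 0.3, -0.8]
gripper_width: 21.3
gripper_force: 14.4
```

Call:
apply_moves --pt "-1 0.005 -0.0236 0.006 0 0 -6" --pt "-1 0.005 -0.0236 0.006 0 0 -6" --pt "-1 0.005 -0.0236 0.006 0 0 -6" --pt "-1 0.005 -0.0236 0.006 0 0 -6" --pt "-1 0.005 -0.0236 0.006 0 0 -6"

```text
time_s: 5.22
ee_pos: [490.2, 148.0, 281.1]
ee_rot: [-180.0, 0.0, 89.7]
force: [0.1, -0.4, -1.0]
gripper_width: 20.9
gripper_force: 14.4
```

Call:
apply_moves --pt "-1 0 -0.0236 0 0 0 -6" --pt "-1 0 -0.0236 0 0 0 -6" --pt "-1 0 -0.0236 0 0 0 -6" --pt "-1 0 -0.0236 0 0 0 -6" --pt "-1 0 -0.0236 0 0 0 -6"

```text
time_s: 5.63
ee_pos: [490.0, 30.0, 280.8]
ee_rot: [-180.0, 0.0, 59.7]
force: [0.0, 0.6, -1.5]
gripper_width: 20.6
gripper_force: 14.4
```

Call:
apply_moves --pt "-1 0 -0.0236 0 0 0 -6" --pt "-1 0 -0.0236 0 0 0 -6" --pt "-1 0 -0.0236 0 0 0 -6" --pt "-1 0 -0.0236 0 0 0 -6" --pt "-1 0 -0.0236 0 0 0 -6"

```text
time_s: 6.05
ee_pos: [490.0, -87.9, 280.8]
ee_rot: [-180.0, 0.0, 29.7]
force: [0.9, -0.7, -0.8]
gripper_width: 20.6
gripper_force: 14.4
```

Call:
apply_moves --pt "-1 -0.011 -0.0236 0 0 0 -6" --pt "-1 -0.011 -0.0236 0 0 0 -6" --pt "-1 -0.011 -0.0236 0 0 0 -6" --pt "-1 -0.011 -0.0236 0 0 0 -6" --pt "-1 -0.011 -0.0236 0 0 0 -6"

```text
time_s: 6.47
ee_pos: [434.5, -205.7, 280.8]
ee_rot: [-180.0, 0.0, -0.3]
force: [0.7, 0.0, -1.3]
gripper_width: 21.2
gripper_force: 14.4
```

Run:
```python
from h import *
np.set_printoptions(precision=1,suppress=True)
s=status.state();print(s['ee_pos'],s['ee_rot'],s['qpos'],s['force'],s['time_s'])
W=cams.grab_frame('wrist');save(W,'d.png');wh(W,['blade_knob','bowl_floor','catch_lip'])
print(proj(W,(541,-212,144)),proj(W,(541,-212,116)),proj(W,(541,-212,72)),[proj(W,(541+74*c,-212+74*d,150)) for c,d in((1,.09),(-1,-.09))])
```

```text
[ 434.5 -205.7  280.8] [-180.     0.    -0.3] [-26.7   7.2  92.8  -0.   80.   63.6] [ 0.7  0.  -1.3] 6.4667
blade_knob 0.67 [254.0, 151.0, 49.0, 122.0] 277.80033396946567 217.63955152671755
bowl_floor 0.92 [212.0, 1.0, 138.0, 175.0] 280.9601418266292 81.87730773933244
bowl_floor 0.71 [1.0, 0.0, 20.0, 59.0] 8.639498432601881 30.096133751306166
catch_lip 0.65 [212.0, 2.0, 140.0, 175.0] 281.0347251941065 81.82246133154001
[282.1  84.2] [281.7  87.5] [281.2  91.7] [array([274.1,  -5.6]), array([289.4, 165.3])]
```

View pics/d.png

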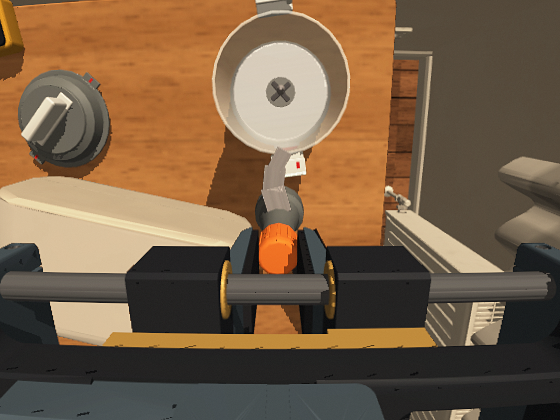

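Run:
```python
from h import *
np.set_printoptions(precision=1,suppress=True)
W=cams.grab_frame('wrist');a=cv2.resize(W['color'][65:120,250:312],None,fx=6.5,fy=6.5,interpolation=cv2.INTER_CUBIC);b=cv2.resize(W['color'][140:285,225:335],None,fx=3.5,fy=3.5,interpolation=cv2.INTER_CUBIC)
im=np.zeros((510,800,3),np.uint8);im[:a.shape[0],:a.shape[1]]=a;im[:b.shape[0],410:410+b.shape[1]]=b
save({'color':im},'e.png')
g=cv2.cvtColor(W['color'],cv2.COLOR_RGB2GRAY)
m=np.zeros_like(g);m[70:115,255:308]=(g[70:115,255:308]<150);v,u=np.nonzero(m);print('boss',len(u),u.mean(),v.mean(),u.min(),u.max(),v.min(),v.max(),atz(W,u.mean(),v.mean(),74))
m2=m*(g<85);v,u=np.nonzero(m2);print('dark',len(u),u.mean(),v.mean())
P=np.array([atz(W,x,y,84)[:2] for x,y in zip(u,v)]);c=P.mean(0);d=P-c;r=np.hypot(*d.T);k=(r>6)&(r<13);th=np.arctan2(d[k,1],d[k,0]);print(c,np.degrees(np.angle(np.exp(4j*th).mean()))/4,abs(np.exp(4j*th).mean()))
R=np.array([atz(W,*p,144)[:2] for p in((213.5,82),(349.5,82),(281,11))]);print(R)
```

```text
boss 661 281.37216338880484 92.6535552193646 267 295 78 107 [ 540.7 -210.7   74. ]
dark 178 281.46629213483146 92.59550561797752
[ 539.8 -210.7] 41.65949265348532 0.8067941036578158
[[ 544.2 -147.6]
 [ 544.1 -272.6]
 [ 604.2 -209.5]]
```

View pics/e.png

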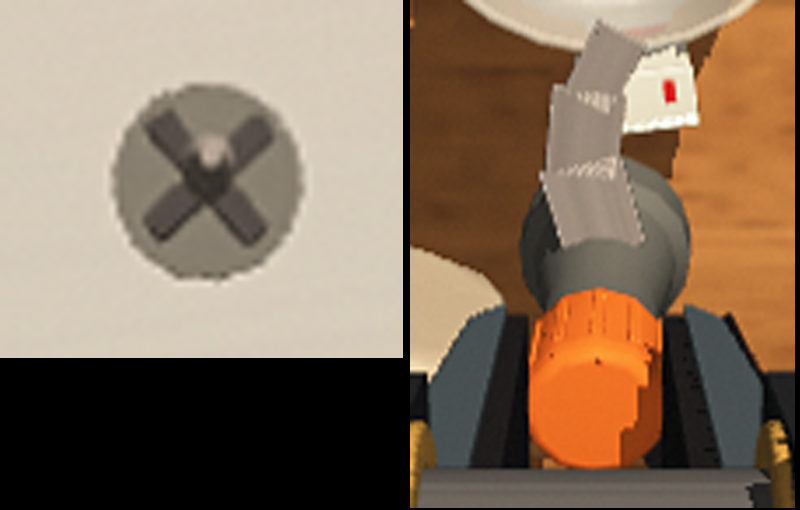

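Run:
```python
from h import *
np.set_printoptions(precision=1,suppress=True)
W=cams.grab_frame('wrist');x,y,z=status.state()['ee_pos'];print(x,y,z)
for dz in(16,4,-10,-30,-72): print(dz,proj(W,(x,y,z+dz)), (proj(W,(x,y,z+dz))-[225,140])*3.5+[410,0], proj(W,(x,y-19,z+dz))[0]-proj(W,(x,y,z+dz))[0])
g=W['color'].astype(int)
# hub edges on several rows
for v in(186,192,198,204,210,216): print(v,[tuple(g[v,u]) for u in range(252,262,2)],[tuple(g[v,u]) for u in range(298,310,2)])
m=(g[...,0]>200)&(g[...,2]<90)&(g[...,0]-g[...,1]>70)
for v in(225,230,235,240,250,260): u=np.nonzero(m[v,240:320])[0]+240;print(v,u.min(),u.max())
```

```text
435.7313276969299 -204.05558557151784 280.71564371986904
16 [274.3 257.3] [582.5 410.4] 34.807738703260554
4 [274.5 249.2] [583.2 382.4] 32.72217570559798
-10 [274.7 241. ] [583.9 353.6] 30.581691122959626
-30 [274.9 231. ] [584.8 318.5] 27.964912984908324
-72 [275.3 214.7] [586.2 261.4] 23.698942342404393
186 [(np.int64(101), np.int64(65), np.int64(33)), (np.int64(103), np.int64(64), np.int64(34)), (np.int64(103), np.int64(63), np.int64(35)), (np.int64(102), np.int64(65), np.int64(34)), (np.int64(104), np.int64(66), np.int64(35))] [(np.int64(100), np.int64(62), np.int64(33)), (np.int64(206), np.int64(130), np.int64(64)), (np.int64(199), np.int64(127), np.int64(64)), (np.int64(200), np.int64(129), np.int64(66)), (np.int64(203), np.int64(130), np.int64(66)), (np.int64(201), np.int64(127), np.int64(64))]
192 [(np.int64(96), np.int64(59), np.int64(31)), (np.int64(99), np.int64(61), np.int64(31)), (np.int64(99), np.int64(60), np.int64(30)), (np.int64(100), np.int64(61), np.int64(31)), (np.int64(99), np.int64(59), np.int64(29))] [(np.int64(97), np.int64(58), np.int64(31)), (np.int64(194),
[... 1585 characters left out ...]
np.int64(62), np.int64(62), np.int64(57)), (np.int64(205), np.int64(131), np.int64(65)), (np.int64(202), np.int64(129), np.int64(65))]
216 [(np.int64(95), np.int64(57), np.int64(29)), (np.int64(95), np.int64(58), np.int64(30)), (np.int64(75), np.int64(50), np.int64(29)), (np.int64(45), np.int64(45), np.int64(40)), (np.int64(40), np.int64(37), np.int64(32))] [(np.int64(89), np.int64(84), np.int64(74)), (np.int64(81), np.int64(78), np.int64(68)), (np.int64(96), np.int64(92), np.int64(79)), (np.int64(92), np.int64(87), np.int64(80)), (np.int64(201), np.int64(128), np.int64(63)), (np.int64(198), np.int64(126), np.int64(63))]
225 270 286
230 267 292
235 261 296
240 260 293
250 259 290
260 259 286
```

Call:
apply_moves --pt "-1 0.026 -0.0045 0 0 0 0" --pt "-1 0.026 0 0 0 0 0" --pt "-1 0.026 0 0 0 0 0" --pt "-1 0.0265 0 -0.02 0 0 0" --pt "-1 0 0 -0.02 0 0 0"

```text
time_s: 7.18
ee_pos: [545.8, -208.2, 240.3]
ee_rot: [180.0, -0.3, 0.2]
force: [0.5, -0.3, -1.9]
gripper_width: 19.8
gripper_force: 14.4
```

Call:
apply_moves --pt "-1 0 0 -0.018 0 0 0" --pt "-1 0 0 0 0 0 0"

```text
time_s: 7.35
ee_pos: [538.9, -207.0, 218.6]
ee_rot: [-179.8, 0.4, 0.1]
force: [-0.4, -0.2, -0.4]
gripper_width: 2.3
gripper_force: 0.0
```

Run:
```python
from h import *
s=status.state();print(np.round(s['ee_pos'],1),np.round(s['force'],1))
W=cams.grab_frame('wrist');save(W,'f.png',(130,60,300,220),2.66)
for z in(210,144,148): print(z,proj(W,(540.1,-209.3,z)),proj(W,(540.8,-210.6,z)))
```

```text
[ 538.9 -207.   218.6] [-0.4 -0.2 -0.4]
210 [278.84897024 240.08129853] [280.96487491 239.01648937]
144 [278.76449438 211.8922318 ] [280.377569   211.06025886]
148 [278.76848291 213.21413461] [280.40516332 212.37091396]
```

View pics/f.png

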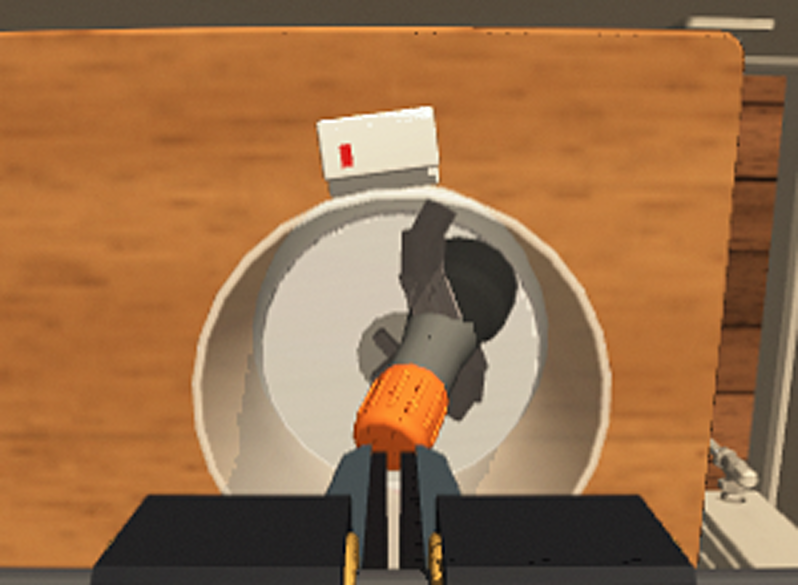

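Call:
apply_moves --pt "-1 0 0 0.01 0 0 0" --pt "-1 0 0 0.02 0 0 0" --pt "-1 0 0 0.02 0 0 0" --pt "-1 0 0 0.02 0 0 0" --pt "-1 0 0 0 0 0 0"

```text
time_s: 7.82
ee_pos: [542.6, -210.0, 300.3]
ee_rot: [179.7, -0.7, -0.0]
force: [-0.1, 0.0, 0.8]
gripper_width: 0.3
gripper_force: 0.0
```

Run:
```python
from h import *
s=status.state();print(np.round(s['ee_pos'],1),np.round(s['force'],1),s['gripper_width'],s['gripper_force'],s['time_s'])
W=cams.grab_frame('wrist');T=cams.grab_frame('top');S=cams.grab_frame('scene')
a=cv2.resize(W['color'][60:320,130:430],None,fx=1.7,fy=1.7);b=cv2.resize(S['color'][240:340,320:420],None,fx=2.8,fy=2.8,interpolation=cv2.INTER_CUBIC);c=cv2.resize(T['color'][170:265,340:440],None,fx=2.8,fy=2.8,interpolation=cv2.INTER_CUBIC)
im=np.zeros((560,800,3),np.uint8);im[:a.shape[0],:a.shape[1]]=a;im[:280,515:795]=b;im[284:284+266,515:795]=c
save({'color':im},'g.png')
```

```text
[ 542.6 -210.   300.3] [-0.1  0.   0.8] 0.3225459753673416 0.0 7.8167
```

View pics/g.png

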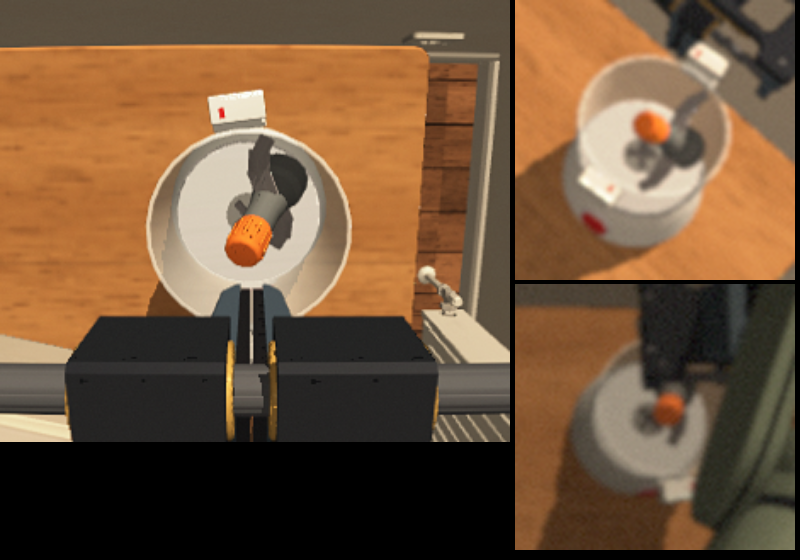

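Run:
```python
from h import *
np.set_printoptions(precision=1,suppress=True)
W=cams.grab_frame('wrist');T=cams.grab_frame('top');S=cams.grab_frame('scene')
def om(f,box,lo):
    x,y,w,h=box;p=f['color'][y:y+h,x:x+w].astype(float);m=(p[...,0]>lo)&(p[...,0]>1.75*p[...,1])&(p[...,2]<0.35*p[...,0])
    n,l,s,c=cv2.connectedComponentsWithStats(m.astype(np.uint8));i=1+s[1:,4].argmax();v,u=np.nonzero(l==i)
    print(s[i],c[i]+[x,y],np.linalg.svd(np.c_[u-u.mean(),v-v.mean()],full_matrices=False)[2][0]);return c[i]+[x,y]
w=om(W,(255,175,40,50),120);s=om(S,(355,270,30,30),110);t=om(T,(383,202,24,24),90)
rs=[ray(W,*w),ray(S,*s),ray(T,*t)];K=tri(rs);print('knob',K,[np.linalg.norm(np.cross(K-o,d)) for o,d in rs],tri(rs[:2]),tri(rs[::2]))
B=tri([ray(W,299.4,164.7),ray(S,381.4,293.6)]);print('base',B,np.linalg.norm(K-B),(K-B)/np.linalg.norm(K-B))
o,d=ray(W,299.4,164.7)
for z in(75,85,95,105): 
    P=atz(W,299.4,164.7,z);print(P,np.linalg.norm(K-P),proj(S,P))
cv2.imwrite('/tmp/x.png',W['color'])
g=cv2.cvtColor(W['color'],cv2.COLOR_RGB2GRAY)
for n,P in(('floor',(540.8,-210.6,72)),('tip',(540.8,-210.6,116))): print(n,proj(W,P),proj(S,P))
```

```text
[  9   9  28  31 525] [276.7 200.1] [-0.5  0.9]
[ 8 10 12 11 85] [368.2 285.5] [0.8 0.6]
[ 7  8 10 10 80] [394.6 214.4] [-0.5  0.9]
knob [ 535.8 -211.   143.6] [np.float64(1.3637317289133473), np.float64(1.8244512980272316), np.float64(0.8474940351079688)] [ 535.5 -211.5  144.6] [ 535.5 -209.8  146.1]
base [ 565.8 -238.2   90.2] 67.03744602426428 [-0.4  0.4  0.8]
[ 563.4 -237.6   75. ] 78.5620878498084 [378.8 296. ]
[ 564.6 -236.9   85. ] 70.21999025579046 [379.6 294.1]
[ 565.7 -236.2   95. ] 62.39604909569606 [380.4 292. ]
[ 566.9 -235.6  105. ] 55.310590134337 [381.3 290. ]
floor [277.2 182.7] [364.3 294.9]
tip [277.2 189.4] [367.  288.1]
```

Call:
apply_moves --pt "0.3 -0.006 0.004 0 0 0 -7" --pt "0.3 -0.006 0.004 0 0 0 -6" --pt "0.3 -0.006 0.004 0 0 0 -6" --pt "0.3 -0.006 0.004 0 0 0 -6" --pt "0.3 -0.004 0.004 0 0 0 -6" --newtons 30

```text
time_s: 8.53
ee_pos: [511.2, -189.0, 291.8]
ee_rot: [180.0, 0.1, -31.3]
force: [0.8, -0.3, 0.3]
gripper_width: 31.0
gripper_force: 0.0
```

Call:
apply_moves --pt "0.3 0 0 -0.02 0 0 -6" --pt "0.3 0 0 -0.02 0 0 -6" --pt "0.3 0 0 -0.02 -4.1 -4.4 0" --pt "0.3 0 0 -0.02 -4.1 -4.4 0" --pt "0.3 0 0 -0.014 -4.1 -4.4 0"

```text
time_s: 8.95
ee_pos: [511.2, -189.2, 196.5]
ee_rot: [180.0, -18.2, -43.0]
force: [-0.1, -0.4, -0.1]
gripper_width: 58.9
gripper_force: 0.0
```

Call:
apply_moves --pt "0.3 0 0 0 -4.1 -4.4 0" --pt "0.3 0 0 0 -4.1 -4.4 0" --pt "0.3 0 0 0 0 0 0"

```text
time_s: 9.2
ee_pos: [505.8, -186.8, 193.9]
ee_rot: [179.6, -29.6, -42.7]
force: [-2.0, 0.1, -0.8]
gripper_width: 59.4
gripper_force: 0.0
```

Run:
```python
from h import *
np.set_printoptions(precision=2,suppress=True)
from scipy.spatial.transform import Rotation as Q
s=status.state();R=Q.from_euler('xyz',s['ee_rot'],degrees=True).as_matrix();print(s['ee_pos'],s['ee_rot'],R[:,2],s['qpos'],s['gripper_width'],s['force'])
W=cams.grab_frame('wrist');save(W,'h.png')
K=np.array((535.8,-211,143.6));print(proj(W,K),proj(W,s['ee_pos']),R.T@(K-s['ee_pos']))
p=W['color'].astype(float);m=(p[...,0]>120)&(p[...,0]>1.75*p[...,1])&(p[...,2]<0.35*p[...,0]);n,l,st,c=cv2.connectedComponentsWithStats(m.astype(np.uint8))
for i in 1+np.argsort(-st[1:,4])[:3]: print(st[i],c[i])
```

```text
[ 505.8  -186.76  193.9 ] [179.64 -29.65 -42.73] [ 0.36 -0.34 -0.87] [-11.84   3.87 116.66 -25.88  36.45 138.83] 59.40984505033543 [-1.97  0.12 -0.75]
[271.59 209.11] [274.83 249.34] [ 8.56 -2.95 62.74]
[255 192  33  36 784] [271.67 211.75]
[186 146   7   5  20] [189.  148.1]
[272 191   3   3   5] [273.4 191.6]
```

View pics/h.png

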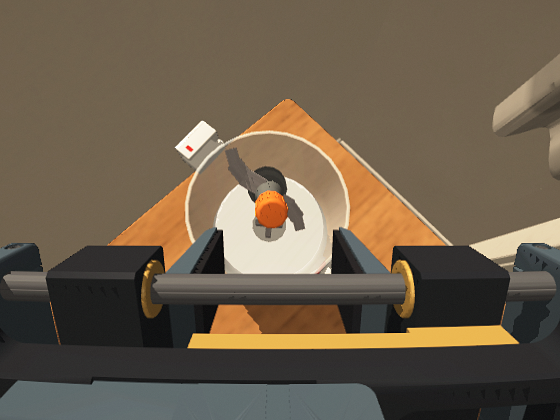

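Run:
```python
from h import *
from scipy.spatial.transform import Rotation as Q
np.set_printoptions(precision=1,suppress=True)
print(env.finger_overhang,[a for a in dir(env) if a[0]!='_'])
s=status.state();R=Q.from_euler('xyz',s['ee_rot'],degrees=True).as_matrix();print(s['ee_pos'],s['ee_rot'])
W=cams.grab_frame('wrist');w=s['gripper_width']/2
print('cam in tool',R.T@(-np.array(W['R']).T@W['t']-s['ee_pos']))
for z in(14,0,-15,-30):print(z,[proj(W,s['ee_pos']+R@np.array([16,y,z])) for y in(w,-w)])
K=np.array((535.8,-211,143.6));print(R.T@(K-s['ee_pos']))
```

```text
14.0 ['Unreachable', 'finger_overhang', 'job_done']
[ 508.9 -187.6  196.2] [179.8 -29.7 -42.8]
cam in tool [  71.7    1.5 -184.2]
14 [array([322.8, 216.9]), array([227.2, 216.9])]
0 [array([326. , 223.5]), array([223.6, 223.5])]
-15 [array([329.9, 231.5]), array([219.3, 231.5])]
-30 [array([334.5, 241.1]), array([214.2, 241. ])]
[ 4.9 -1.4 63.4]
```

Call:
apply_moves --pt "0.3 0.0074 -0.0068 -0.0173 0 0 0" --pt "0.3 0.0074 -0.0068 -0.0173 0 0 0" --pt "0.3 0.0056 -0.0051 -0.013 0 0 0" --pt "0.3 0.0037 -0.0034 -0.0087 0 0 0" --pt "0.3 0 0 0 0 0 0"

```text
time_s: 9.72
ee_pos: [537.3, -212.9, 141.1]
ee_rot: [180.0, -29.9, -43.1]
force: [-0.4, 0.8, 0.1]
gripper_width: 59.1
gripper_force: 0.0
```

Call:
apply_moves --pt "0.3 0.0023 -0.0021 -0.0053 0 0 0" --pt "0.3 0.0023 -0.0021 -0.0053 0 0 0" --pt "0.3 0.0023 -0.0021 -0.0053 0 0 0" --pt "0.3 0 0 0 0 0 0"

```text
time_s: 10.05
ee_pos: [543.1, -217.9, 125.8]
ee_rot: [180.0, -30.0, -43.0]
force: [-0.3, -0.0, -0.2]
gripper_width: 59.7
gripper_force: 0.0
```

Call:
apply_moves --pt "-1 0 0 0 0 0 0" --pt "-1 0 0 0 0 0 0" --pt "-1 0 0 0 0 0 0" --pt "-1 0 0 0 0 0 0" --pt "-1 0 0 0 0 0 0" --newtons 25

```text
time_s: 10.47
ee_pos: [543.1, -217.6, 126.8]
ee_rot: [-180.0, -30.1, -43.0]
force: [0.4, 0.6, -0.4]
gripper_width: 28.9
gripper_force: 0.3
```

Call:
apply_moves --pt "-1 0 0 0 0 0 0" --pt "-1 0 0 0 0 0 0" --pt "-1 0 0 0 0 0 0" --pt "-1 0 0 0 0 0 0"

```text
time_s: 10.8
ee_pos: [543.1, -217.7, 126.6]
ee_rot: [-180.0, -30.1, -43.1]
force: [-0.1, 0.4, 1.1]
gripper_width: 23.5
gripper_force: 24.5
```

Run:
```python
from h import *
s=status.state();print(np.round(s['ee_pos'],1),np.round(s['force'],1),s['gripper_width'],s['gripper_force'],s['time_s'])
W=cams.grab_frame('wrist');p=W['color'].astype(float);m=(p[...,0]>120)&(p[...,0]>1.75*p[...,1])&(p[...,2]<0.35*p[...,0]);n,l,st,c=cv2.connectedComponentsWithStats(m.astype(np.uint8))
for i in 1+np.argsort(-st[1:,4])[:2]: print(st[i],c[i])
cv2.imwrite('/tmp/w.png',W['color'][...,::-1])
```

```text
[ 543.1 -217.7  126.6] [-0.1  0.4  1.1] 23.476768491162918 24.510653772376827 10.8
[ 255  234   46   40 1113] [279.29200359 259.81940701]
[152 171  10   9  45] [156.26666667 175.13333333]
```

Call:
apply_moves --pt "-1 0 0 0.01 0 0 0" --pt "-1 -0.004 0.004 0.015 0 0 0" --pt "-1 -0.004 0.004 0.015 0 0 0" --pt "-1 -0.004 0.004 0.015 0 0 0" --pt "-1 -0.004 0.004 0.015 0 0 0"

```text
time_s: 11.27
ee_pos: [526.3, -201.3, 196.4]
ee_rot: [180.0, -30.0, -43.0]
force: [0.2, 0.4, -1.7]
gripper_width: 23.1
gripper_force: 24.5
```

Call:
apply_moves --pt "-1 -0.004 0.004 0.015 0 0 0" --pt "-1 -0.004 0.004 0.015 0 0 0" --pt "-1 0 0 0.015 0 0 0" --pt "-1 0 0 0.015 0 0 0" --pt "-1 0 0 0.008 0 0 0"

```text
time_s: 11.68
ee_pos: [519.5, -193.7, 266.1]
ee_rot: [-179.9, -30.2, -43.1]
force: [-0.9, -1.1, -1.5]
gripper_width: 23.5
gripper_force: 24.5
```

Call:
apply_moves --pt "-1 0 0 0 4.1 4.4 0" --pt "-1 0 0 0 4.1 4.4 0" --pt "-1 0 0 0 4.1 4.4 0" --pt "-1 0 0 0 4.1 4.4 0" --pt "-1 0 0 0 4.1 4.4 0"

```text
time_s: 12.1
ee_pos: [519.2, -193.8, 265.0]
ee_rot: [-180.0, 0.2, -43.0]
force: [0.2, 0.6, -1.4]
gripper_width: 23.9
gripper_force: 24.5
```

Call:
apply_moves --pt "-1 0 0 0 0 0 0" --pt "-1 0 0 0 0 0 0"

```text
time_s: 12.27
ee_pos: [519.4, -194.6, 262.7]
ee_rot: [179.9, 0.1, -43.1]
force: [-0.3, 0.7, -1.1]
gripper_width: 23.5
gripper_force: 24.5
```

```bash
cat > k.py <<'E'
from h import *
from scipy.spatial.transform import Rotation as Q
np.set_printoptions(precision=1,suppress=True)
s=status.state();print(s['ee_pos'],s['ee_rot'],s['force'],s['gripper_width'],s['time_s'])
def om(f,box,lo=110):
    x,y,w,h=box;p=f['color'][y:y+h,x:x+w].astype(float);m=(p[...,0]>lo)&(p[...,0]>1.75*p[...,1])&(p[...,2]<0.35*p[...,0])
    n,l,st,c=cv2.connectedComponentsWithStats(m.astype(np.uint8))
    if n<2:return None
    i=1+st[1:,4].argmax();print(st[i],c[i]+[x,y]);return c[i]+[x,y]
E
python3 - <<'E'
from k import *
W=cams.grab_frame('wrist');c=om(W,(240,200,80,90))
save(W,'i.png',(130,60,300,230),2.6)
R=Q.from_euler('xyz',s['ee_rot'],degrees=True).as_matrix()
for z in(-20,-32,56): print(z,proj(W,s['ee_pos']+R[:,2]*z))
for z in(144,72): print(z,proj(W,(540.8,-210.6,z)))
E
```

```text
[ 519.4 -194.6  262.7] [179.9   0.1 -43.1] [-0.3  0.7 -1.1] 23.519648612598647 12.2667
[  15   33   47   41 1448] [278.  255.8]
-20 [274.6 262.5]
-32 [274.4 272.2]
56 [275.4 222. ]
144 [272.4 174.7]
72 [273.3 165.3]
```

View pics/i.png

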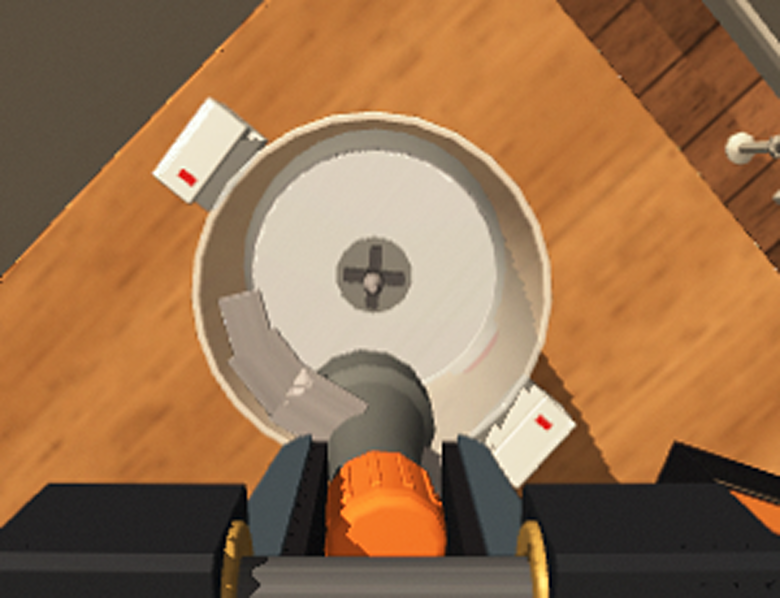

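Call:
apply_moves --pt "-1 0.004 -0.0035 0 0 0 6" --pt "-1 0.004 -0.0035 0 0 0 6" --pt "-1 0.004 -0.0035 0 0 0 6" --pt "-1 0.004 -0.0035 0 0 0 6" --pt "-1 0.0033 -0.0023 0 0 0 6"

```text
time_s: 12.73
ee_pos: [537.4, -209.0, 264.8]
ee_rot: [179.9, -0.1, -12.7]
force: [0.3, -0.3, -1.0]
gripper_width: 23.5
gripper_force: 24.5
```

Call:
apply_moves --pt "-1 0 0 -0.016 0 0 0" --pt "-1 0 0 -0.016 0 0 0" --pt "-1 0 0 -0.016 0 0 0" --pt "-1 0 0 -0.012 0 0 0" --pt "-1 0 0 0 0 0 0"

```text
time_s: 13.15
ee_pos: [535.6, -208.1, 202.2]
ee_rot: [-180.0, 0.3, -13.0]
force: [-1.7, -0.0, -1.2]
gripper_width: 23.6
gripper_force: 24.5
```

Run:
```python
from k import *
W=cams.grab_frame('wrist');R=Q.from_euler('xyz',s['ee_rot'],degrees=True).as_matrix()
for z in(56,): print('foot pred',proj(W,s['ee_pos']+R[:,2]*z))
print('rim ctr',proj(W,(540.8,-210.6,144)),proj(W,(540.8,-210.6,148)))
# edge view, enlarged ascii avoided: save for one look
save(W,'j.png',(150,90,260,190),3)
```

```text
[ 535.6 -208.1  202.2] [-180.     0.3  -13. ] [-1.7 -0.  -1.2] 23.576516814529775 13.15
foot pred [275.4 220.9]
rim ctr [277.  212.6] [277. 214.]
```

View pics/j.png

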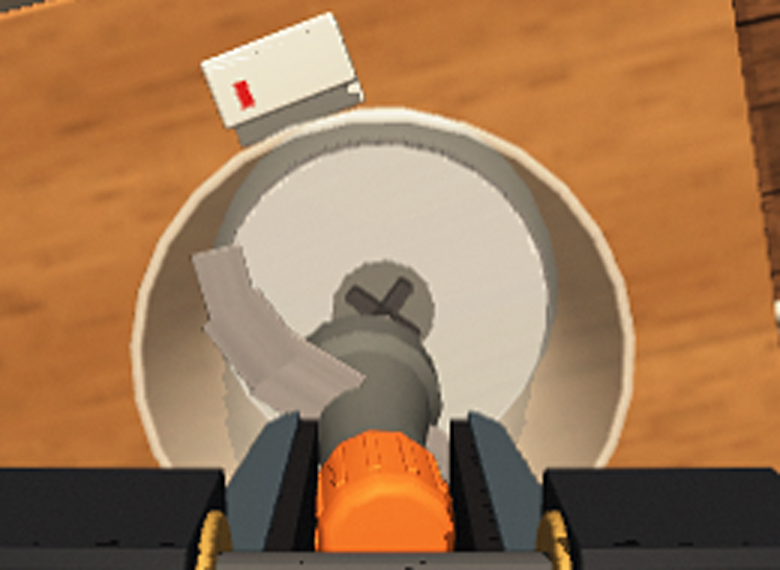

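Call:
apply_moves --pt "-1 0 -0.0005 -0.008 0 0 0" --pt "-1 0 0 -0.008 0 0 0" --pt "-1 0 0 -0.006 0 0 0" --pt "-1 0 0 -0.006 0 0 0" --pt "-1 0 0 0 0 0 0"

```text
time_s: 13.62
ee_pos: [537.6, -210.2, 175.0]
ee_rot: [-180.0, 0.1, -13.0]
force: [0.2, -0.4, -1.5]
gripper_width: 23.4
gripper_force: 24.5
```

Call:
apply_moves --pt "-1 0 0 -0.004 0 0 0" --pt "-1 0 0 -0.004 0 0 0" --pt "-1 0 0 -0.004 0 0 0" --pt "-1 0 0 0 0 0 0"

```text
time_s: 13.95
ee_pos: [538.2, -210.7, 163.7]
ee_rot: [180.0, 0.0, -13.0]
force: [1.0, -0.1, -1.2]
gripper_width: 23.3
gripper_force: 24.5
```

Call:
apply_moves --pt "-1 0 0 -0.004 0 0 0" --pt "-1 0 0 -0.004 0 0 0" --pt "-1 0 0 -0.004 0 0 0" --pt "-1 0 0 -0.004 0 0 0" --pt "-1 0 0 0 0 0 0"

```text
time_s: 14.37
ee_pos: [537.8, -210.5, 147.4]
ee_rot: [180.0, 0.1, -13.0]
force: [-0.8, -1.8, -1.3]
gripper_width: 23.5
gripper_force: 24.6
```

Call:
apply_moves --pt "-1 0 0 -0.003 0 0 0" --pt "-1 0 0 -0.002 0 0 0" --pt "-1 0 0 -0.001 0 0 0" --pt "-1 0 0 0 0 0 0"

```text
time_s: 14.7
ee_pos: [538.1, -210.5, 142.1]
ee_rot: [180.0, 0.0, -13.0]
force: [-0.6, -2.3, -2.4]
gripper_width: 23.4
gripper_force: 24.6
```

Call:
apply_moves --pt "-1 0 0 -0.001 0 0 0" --pt "-1 0 0 -0.001 0 0 0" --pt "-1 0 0 0 0 0 0"

```text
time_s: 14.95
ee_pos: [538.3, -210.6, 140.4]
ee_rot: [180.0, 0.0, -13.0]
force: [-1.4, -2.6, -1.3]
gripper_width: 23.0
gripper_force: 24.6
```

Call:
apply_moves --pt "-1 0 0 -0.001 0 0 0" --pt "-1 0 0 -0.001 0 0 0" --pt "-1 0 0 0 0 0 0"

```text
time_s: 15.2
ee_pos: [538.6, -210.6, 138.7]
ee_rot: [180.0, -0.0, -13.0]
force: [-0.0, -2.0, 1.0]
gripper_width: 23.5
gripper_force: 24.6
```

Call:
apply_moves --pt "-1 0 0 -0.001 0 0 0" --pt "-1 0 0 -0.0005 0 0 0" --pt "-1 0 0 0 0 0 3" --pt "-1 0 0 0 0 0 3" --pt "-1 0 0 0 0 0 3"

```text
time_s: 15.62
ee_pos: [539.4, -211.0, 138.3]
ee_rot: [179.9, -0.2, -3.9]
force: [-0.3, -2.6, 5.8]
gripper_width: 23.0
gripper_force: 24.6
```

Call:
apply_moves --pt "-1 0 0 0 0 0 4" --pt "-1 0 0 0 0 0 4" --pt "-1 0 0 0 0 0 4" --pt "-1 0 0 0 0 0 4" --pt "-1 0 0 0 0 0 4"

```text
time_s: 16.03
ee_pos: [539.4, -211.0, 138.3]
ee_rot: [179.9, -0.1, 16.2]
force: [-0.1, -2.2, 5.3]
gripper_width: 23.4
gripper_force: 24.7
```

Call:
apply_moves --pt "-1 0 0 0 0 0 3" --pt "-1 0 0 0 0 0 3" --pt "-1 0 0 0 0 0 3" --pt "-1 0 0 0 0 0 3" --pt "-1 0 0 0 0 0 3"

```text
time_s: 16.45
ee_pos: [539.9, -211.2, 138.5]
ee_rot: [179.8, -0.2, 31.1]
force: [0.7, -2.4, 5.8]
gripper_width: 23.7
gripper_force: 24.7
```

Call:
apply_moves --pt "-1 0 0 0 0 0 3" --pt "-1 0 0 0 0 0 3" --pt "-1 0 0 0 0 0 3"

```text
time_s: 16.7
ee_pos: [540.2, -211.1, 138.6]
ee_rot: [179.7, -0.2, 40.1]
force: [2.0, -3.0, 5.4]
gripper_width: 23.6
gripper_force: 24.8
```

Call:
apply_moves --pt "-1 0 0 0 0 0 3" --pt "-1 0 0 0 0 0 3" --pt "-1 0 0 0 0 0 3"

```text
time_s: 16.95
ee_pos: [540.5, -211.2, 138.6]
ee_rot: [179.7, -0.1, 49.1]
force: [1.5, -1.7, 5.4]
gripper_width: 22.9
gripper_force: 24.8
```

Call:
apply_moves --pt "-1 0 0 0 0 0 3" --pt "-1 0 0 0 0 0 3" --pt "-1 0 0 0 0 0 3"

```text
time_s: 17.2
ee_pos: [540.8, -211.1, 138.6]
ee_rot: [179.6, -0.1, 58.1]
force: [2.1, -2.3, 4.7]
gripper_width: 23.4
gripper_force: 24.8
```

Call:
apply_moves --pt "-1 0.001 0 0 0 0 3" --pt "-1 0.001 0 0 0 0 3" --pt "-1 0 0 0 0 0 3"

```text
time_s: 17.45
ee_pos: [541.8, -210.7, 138.5]
ee_rot: [179.8, -0.0, 67.1]
force: [0.9, -1.5, 5.8]
gripper_width: 23.5
gripper_force: 24.9
```

Call:
apply_moves --pt "-1 0 0 0 0 0 3" --pt "-1 0 0 0 0 0 3" --pt "-1 0 0 0 0 0 3"

```text
time_s: 17.7
ee_pos: [541.9, -210.6, 138.5]
ee_rot: [179.7, -0.0, 76.1]
force: [1.6, -1.6, 5.6]
gripper_width: 23.0
gripper_force: 24.9
```

Run:
```python
from k import *
print(s['torque'],s['qpos'])
W=cams.grab_frame('wrist')
cv2.imwrite('/tmp/w.png',W['color'][...,::-1])
R=Q.from_euler('xyz',s['ee_rot'],degrees=True).as_matrix()
# blade (light steel pixels inside bowl) heading about axis at blade heights
g=W['color'].astype(int);S=cams.grab_frame('scene')
c=om(S,(350,265,40,40),110);c2=om(W,(240,200,80,90))
for z in(151,160):print(z,proj(S,(540.8,-210.6,z+3)))
```

```text
[ 541.9 -210.6  138.5] [179.7  -0.   76.1] [ 1.6 -1.6  5.6] 22.97736867465976 17.7
[-0.4 -0.1 -0. ] [-22.4  21.3  94.5   0.1  64.   -8.5]
[  15   34   46   40 1543] [277.4 256. ]
151 [369.5 281.9]
160 [370.1 280.4]
```

Call:
apply_moves --pt "-1 0 -0.0003 0 -1 0.25 0" --pt "-1 0 -0.0003 0 -1 0.25 0" --pt "-1 0 0 0 0 0 0"

```text
time_s: 18.05
ee_pos: [542.0, -210.3, 138.4]
ee_rot: [179.8, 2.0, 76.0]
force: [0.3, -0.8, 5.9]
gripper_width: 23.6
gripper_force: 24.9
```

Run:
```python
from k import *
print(s['torque'])
```

```text
[ 542.  -210.3  138.4] [179.8   2.   76. ] [ 0.3 -0.8  5.9] 23.564833931903404 18.05
[-0.2 -0.1  0. ]
```

Call:
apply_moves --pt "-1 0 -0.0005 0 -1 0.2 0" --pt "-1 0 0 -0.0003 0 0 2" --pt "-1 0 0 0 0 0 2" --pt "-1 0 0 0 0 0 2" --pt "-1 0 0 0 0 0 2"

```text
time_s: 18.47
ee_pos: [542.1, -210.9, 138.3]
ee_rot: [179.7, 3.0, 84.0]
force: [1.3, 0.8, 6.8]
gripper_width: 23.7
gripper_force: 24.9
```

Call:
apply_moves --pt "-1 0 0 0 0 0 2.5" --pt "-1 0 0 0 0 0 2.5" --pt "-1 0 0 0 0 0 2.5" --pt "-1 0 0 0 0 0 2.5" --pt "-1 0 0 0 0 0 2.5"

```text
time_s: 18.88
ee_pos: [542.4, -210.9, 138.2]
ee_rot: [179.6, 3.1, 96.5]
force: [1.0, 1.9, 4.9]
gripper_width: 23.0
gripper_force: 24.9
```

Run:
```python
from k import *
print(s['torque'])
```

```text
[ 542.4 -210.9  138.2] [179.6   3.1  96.5] [1.  1.9 4.9] 23.006161497226 18.8833
[ 0.  -0.4  0. ]
```

Call:
apply_moves --pt "-1 0 0 0.002 0 0 0" --pt "-1 0 0 0.002 0 0 0" --pt "-1 0 0 0 0 0 0" --pt "-1 0 0 0 0 0 0"

```text
time_s: 19.22
ee_pos: [541.2, -211.0, 140.7]
ee_rot: [179.8, 3.0, 96.4]
force: [3.8, 2.6, 0.9]
gripper_width: 22.9
gripper_force: 24.8
```

Run:
```python
from k import *
print(s['torque'])
W=cams.grab_frame('wrist');R=Q.from_euler('xyz',s['ee_rot'],degrees=True).as_matrix()
c=om(W,(240,200,80,90))
print('rim',proj(W,(540.8,-210.6,144)),'knobtop pred',proj(W,(540.8,-210.6,175)))
g=W['color'].astype(int)
for v in(245,255,262,268):
    r=g[v,230:330];k=np.nonzero((r[:,0]>110)&(r[:,0]>1.75*r[:,1]))[0]+230;print(v,k.min(),k.max())
```

```text
[ 541.2 -211.   140.7] [179.8   3.   96.4] [3.8 2.6 0.9] 22.899805725281258 19.2167
[ 0.3 -1.   0. ]
[  15   33   46   41 1580] [277.4 255.5]
rim [278.4 247.6] knobtop pred [278.7 273.3]
245 259 296
255 256 299
262 256 300
268 256 300
```

Call:
apply_moves --pt "-1 0.001 0.0004 0 0 0 0" --pt "-1 0.0005 0 0 0 0 0" --pt "-1 0 0 0 0 0 0"

```text
time_s: 19.52
ee_pos: [541.6, -211.1, 140.6]
ee_rot: [-180.0, 3.1, 96.5]
force: [2.2, 0.9, -0.4]
gripper_width: 23.0
gripper_force: 24.9
```

```bash
sed -i "s/^s=status.*/&;print('T',np.round(s['torque'],3))/" k.py; python3 k.py
```

```text
[ 541.6 -211.1  140.6] [-180.     3.1   96.5] [ 2.2  0.9 -0.4] 22.97544013547187 19.5167
T [ 0.3 -0.5  0. ]
```

Call:
apply_moves --pt "-1 0.0012 0.0005 0 0 0 0" --pt "-1 0.0011 0.0005 0 0 0 0" --pt "-1 0 0 0 0 0 0"

```text
time_s: 19.77
ee_pos: [543.2, -210.4, 140.2]
ee_rot: [-179.9, 3.1, 96.5]
force: [-0.0, -0.1, -0.9]
gripper_width: 22.7
gripper_force: 24.9
```

```bash
python3 k.py
```

```text
[ 543.2 -210.4  140.2] [-179.9    3.1   96.5] [-0.  -0.1 -0.9] 22.72762291427079 19.7667
T [-0.   0.1  0. ]
```

Call:
apply_moves --pt "-1 0 0 -0.0015 0 0 0" --pt "-1 0 0 -0.0015 0 0 0" --pt "-1 0 0 -0.001 0 0 0" --pt "-1 0 0 0 0 0 0"

```text
time_s: 20.1
ee_pos: [543.7, -210.1, 136.2]
ee_rot: [-180.0, 3.1, 96.5]
force: [0.5, 0.3, -0.3]
gripper_width: 23.0
gripper_force: 24.9
```

Call:
apply_moves --pt "-1 0 0 0 0 0 -2" --pt "-1 0 0 0 0 0 -2" --pt "-1 0 0 0 0 0 -2"

```text
time_s: 20.35
ee_pos: [543.9, -210.3, 136.5]
ee_rot: [180.0, 3.1, 90.4]
force: [-0.6, 0.3, -1.3]
gripper_width: 23.0
gripper_force: 24.9
```

```bash
python3 k.py
```

```text
[ 543.9 -210.3  136.5] [180.    3.1  90.4] [-0.6  0.3 -1.3] 22.9859238191996 20.35
T [-0.1  0.1 -0.1]
```

Call:
apply_moves --pt "-1 0 0 -0.001 0 0 2" --pt "-1 0 0 -0.0015 0 0 0" --pt "-1 0 0 -0.0015 0 0 0" --pt "-1 0 0 0 0 0 0"

```text
time_s: 20.68
ee_pos: [543.9, -210.2, 132.2]
ee_rot: [180.0, 3.1, 92.4]
force: [-0.1, -0.6, -2.1]
gripper_width: 22.8
gripper_force: 24.9
```

```bash
python3 k.py
```

```text
[ 543.9 -210.2  132.2] [180.    3.1  92.4] [-0.1 -0.6 -2.1] 22.830535858105215 20.6833
T [-0.  0. -0.]
```

In the slots. Continue down to the seat.

Call:
apply_moves --pt "-1 0 0 -0.001 0 0 0" --pt "-1 0 0 -0.001 0 0 0" --pt "-1 0 0 0 0 0 0"

```text
time_s: 20.93
ee_pos: [544.1, -210.3, 130.6]
ee_rot: [180.0, 3.1, 92.4]
force: [-0.1, 0.4, -0.2]
gripper_width: 23.3
gripper_force: 24.9
```

Call:
apply_moves --pt "-1 0 0 -0.001 0 0 0" --pt "-1 0 0 -0.001 0 0 0" --pt "-1 0 0 0 0 0 0"

```text
time_s: 21.18
ee_pos: [544.4, -210.7, 130.1]
ee_rot: [179.9, 3.2, 92.5]
force: [-2.4, -0.3, 7.1]
gripper_width: 23.5
gripper_force: 25.0
```

Call:
apply_moves --pt "0 0 0 0.001 0 0 0" --pt "0 0 0 0 0 0 0" --pt "0 0 0 0 0 0 0" --pt "0 0 0 0 0 0 0" --pt "0 0 0 0 0 0 0"

```text
time_s: 21.6
ee_pos: [544.1, -210.2, 129.4]
ee_rot: [180.0, 3.1, 92.5]
force: [0.5, -0.5, 0.2]
gripper_width: 45.3
gripper_force: 0.0
```

Call:
apply_moves --pt "0 0 0 0.01 0 0 0" --pt "0 0 0 0.025 0 0 0" --pt "0 0 0 0.03 3.1 0.15 0" --pt "0 0 0 0.03 0 0 0" --pt "0 0 0 0.03 0 0 0"

```text
time_s: 22.02
ee_pos: [544.0, -210.7, 256.7]
ee_rot: [179.9, -0.0, 92.4]
force: [0.1, -0.1, -0.7]
gripper_width: 45.7
gripper_force: 0.0
```

Run:
```python
from k import *
S=cams.grab_frame('scene');W=cams.grab_frame('wrist')
c=om(S,(350,262,40,40),110);d=om(W,(150,100,260,200))
if c is not None: print([proj(S,(540.8,-210.6,z+2)) for z in(151.5,160)], tri([ray(S,*c),ray(W,*d)]))
```

```text
[ 544.  -210.7  256.7] [179.9  -0.   92.4] [ 0.1 -0.1 -0.7] 45.704146219532774 22.0167
T [-0. -0.  0.]
[16 16  9 12 80] [369.8 283.4]
[108  87  27  29 214] [268.3 195.7]
[array([369.5, 282. ]), array([370. , 280.6])] [ 540.8 -209.9  144. ]
```

Call:
apply_moves --pt "0.2 -0.002 0.028 0 0 0 4" --pt "0.2 -0.002 0.03 0 0 0 4" --pt "0.2 -0.002 0.03 0 0 0 4" --pt "0.2 -0.002 0.03 0 0 0 4" --pt "0.2 -0.003 0.03 0 0 0 4"

```text
time_s: 22.53
ee_pos: [532.7, -60.9, 254.5]
ee_rot: [180.0, -0.0, 112.6]
force: [-0.2, 0.2, -1.3]
gripper_width: 54.6
gripper_force: 0.0
```

Call:
apply_moves --pt "0.2 -0.003 0.03 0 0 0 4" --pt "0.2 -0.003 0.03 0 0 0 4" --pt "0.2 -0.003 0.03 -0.01 0 0 4" --pt "0.2 -0.003 0.03 -0.02 0 0 4" --pt "0.2 -0.003 0.022 -0.02 0 0 4"

```text
time_s: 22.95
ee_pos: [518.1, 82.1, 204.8]
ee_rot: [179.8, 0.0, 132.7]
force: [0.5, 0.8, -0.7]
gripper_width: 54.3
gripper_force: 0.0
```

Call:
apply_moves --pt "0.2 0 0 0 0 0 1.5" --pt "0.2 0 0 0 0 0 0" --pt "0.2 0 0 0 0 0 0"

```text
time_s: 23.2
ee_pos: [518.2, 79.9, 204.7]
ee_rot: [180.0, -0.0, 133.9]
force: [-0.6, 0.3, 0.4]
gripper_width: 54.6
gripper_force: 0.0
```

```bash
cat > bar.py <<'E'
from k import *
W=cams.grab_frame('wrist');r=finder.trace('lid_bar','wrist')
p=W['color'].astype(int);hsv=cv2.cvtColor(W['color'],cv2.COLOR_RGB2HSV)
for a in r[:2]: print(round(a['score'],2),a['rect'],a['pixels'].sum())
x,y,w,h=[int(q) for q in r[0]['rect']]
for th in(150,190,215):
    m=np.zeros(hsv.shape[:2],np.uint8);sub=(hsv[y:y+h,x:x+w,2]>th)&(hsv[y:y+h,x:x+w,1]<70);m[y:y+h,x:x+w]=sub
    n,l,st,c=cv2.connectedComponentsWithStats(m);i=1+st[1:,4].argmax();q=cv2.minAreaRect(np.argwhere(l==i)[:,::-1].astype(np.float32))
    bx=cv2.boxPoints(q);print(th,st[i],q)
    B=np.array([atz(W,*b,64) for b in bx]);print(B.mean(0),[np.round(np.linalg.norm(B[i]-B[i-1]),1) for i in range(4)],[np.round(np.degrees(np.arctan2(*(B[i]-B[i-1])[1::-1])),1) for i in range(2)])
E
python3 bar.py; cp /dev/null /tmp/n; python3 -c "
import cv2"
```

```text
[518.2  79.9 204.7] [180.   -0.  133.9] [-0.6  0.3  0.4] 54.59853402062723 23.2
T [-0.1  0.  -0. ]
0.87 [232.4, 119.0, 106.3, 124.0] 10081
150 [ 271  153   21   69 1165] ((281.7460632324219, 187.0822296142578), (68.3468246459961, 18.557748794555664), 87.31622314453125)
[514.   88.4  64. ] [np.float64(69.2), np.float64(18.0), np.float64(69.1), np.float64(19.0)] [np.float64(136.4), np.float64(46.6)]
190 [274 153  18  69 966] ((282.5, 187.0), (68.0, 17.0), 90.0)
[514.4  88.9  64. ] [np.float64(68.8), np.float64(16.5), np.float64(68.8), np.float64(17.4)] [np.float64(133.8), np.float64(44.0)]
215 [275 153  17  69 895] ((283.2858581542969, 187.0745391845703), (68.10957336425781, 14.7252197265625), 87.51044464111328)
[515.1  89.5  64. ] [np.float64(68.9), np.float64(14.3), np.float64(68.9), np.float64(15.0)] [np.float64(136.3), np.float64(46.4)]
```

Call:
apply_moves --pt "0.2 -0.001 0.0065 -0.03 0 0 1" --pt "0.2 0 0 -0.04 0 0 0" --pt "0.2 0 0 -0.04 0 0 0" --pt "0.2 0 0 -0.03 0 0 0" --pt "0.2 0 0 -0.008 0 0 0"

```text
time_s: 23.72
ee_pos: [514.2, 85.1, 52.8]
ee_rot: [-179.7, -0.3, 134.9]
force: [-0.7, -0.1, -0.3]
gripper_width: 54.8
gripper_force: 0.0
```

Call:
apply_moves --pt "0.2 0 0 -0.003 0 0 0" --pt "0.2 0 0 -0.002 0 0 0" --pt "0.2 0 0 -0.002 0 0 0" --pt "0.2 0 0 -0.002 0 0 0"

```text
time_s: 24.05
ee_pos: [518.9, 86.4, 49.6]
ee_rot: [179.8, 0.1, 134.9]
force: [-0.3, 0.7, -0.7]
gripper_width: 54.6
gripper_force: 0.0
```

```bash
python3 bar.py | head -5
```

```text
[518.9  86.4  49.6] [179.8   0.1 134.9] [-0.3  0.7 -0.7] 54.59363753556782 24.05
T [-0. -0. -0.]
0.95 [186.1, 119.8, 185.5, 200.4] 20706
150 [ 259  177   86   97 4737] ((302.06793212890625, 225.062255859375), (95.86595153808594, 83.61666107177734), 87.51044464111328)
[515.1 106.8  64. ] [np.float64(54.0), np.float64(43.2), np.float64(54.1), np.float64(46.8)] [np.float64(136.5), np.float64(47.5)]
```

Stated tips would be at 36 here (on the dome); no force. Continue in small steps.

Call:
apply_moves --pt "0.2 0 0 -0.002 0 0 0" --pt "0.2 0 0 -0.002 0 0 0" --pt "0.2 0 0 -0.002 0 0 0" --pt "0.2 0 0 0 0 0 0"

```text
time_s: 24.48
ee_pos: [516.9, 86.3, 41.3]
ee_rot: [180.0, -0.0, 135.0]
force: [-0.8, -0.0, 0.3]
gripper_width: 54.8
gripper_force: 0.0
```

Call:
apply_moves --pt "0.2 0 0 -0.003 0 0 0" --pt "0.2 0 0 -0.003 0 0 0" --pt "0.2 0 0 -0.003 0 0 0" --pt "0.2 0 0 0 0 0 0"

```text
time_s: 24.82
ee_pos: [516.6, 86.2, 31.9]
ee_rot: [-180.0, -0.1, 135.0]
force: [-0.8, 0.4, -0.3]
gripper_width: 54.6
gripper_force: 0.0
```

Call:
apply_moves --pt "-1 0 0 0 0 0 0" --pt "-1 0 0 0 0 0 0" --pt "-1 0 0 0 0 0 0" --pt "-1 0 0 0 0 0 0" --pt "-1 0 0 0 0 0 0" --newtons 30

```text
time_s: 25.23
ee_pos: [517.3, 86.3, 32.8]
ee_rot: [179.9, -0.0, 135.0]
force: [-0.1, -0.0, -0.7]
gripper_width: 24.2
gripper_force: 0.0
```

Call:
apply_moves --pt "-1 0 0 0 0 0 0" --pt "-1 0 0 0 0 0 0" --pt "-1 0 0 0 0 0 0" --pt "-1 0 0 0 0 0 0" --pt "-1 0 0 0 0 0 0"

```text
time_s: 25.65
ee_pos: [517.3, 86.3, 32.8]
ee_rot: [180.0, -0.0, 135.0]
force: [-0.8, 0.7, 0.5]
gripper_width: 13.8
gripper_force: 30.0
```

Call:
apply_moves --pt "-1 0 0 0.01 0 0 0" --pt "-1 0 0 0.03 0 0 0" --pt "-1 0 0 0.036 0 0 0" --pt "-1 0 0 0.036 0 0 0" --pt "-1 0 0 0.036 0 0 0"

```text
time_s: 26.07
ee_pos: [516.6, 86.2, 182.8]
ee_rot: [180.0, -0.0, 135.0]
force: [0.6, 0.3, -2.0]
gripper_width: 14.2
gripper_force: 30.0
```

Run:
```python
from k import *
W=cams.grab_frame('wrist');print([ (np.round(a['rect']),round(a['score'],2)) for a in finder.boxes_of('lid_bar','wrist')[:2]])
for z in(-18,32): print(z,proj(W,s['ee_pos']-np.array([0,0,z])))
```

```text
[516.6  86.2 182.8] [180.  -0. 135.] [ 0.6  0.3 -2. ] 14.155851659016385 26.0667
T [ 0.  0. -0.]
[(array([376., 116., 120., 138.]), 0.67), (array([184., 124., 194., 208.]), 0.56)]
-18 [280.4 259.2]
32 [279.7 230.5]
```

Run:
```python
from k import *
W=cams.grab_frame('wrist');R=Q.from_euler('xyz',s['ee_rot'],degrees=True).as_matrix()
r=finder.trace('lid_tab','wrist')+finder.trace('lid_bar','wrist')
for a in r[:4]:
    m=a['pixels'];v,u=np.nonzero(m);print(round(a['score'],2),a['rect'],m.sum());
    if m.sum()>5000:
        for vv in range(int(v.min()),int(v.min())+110,18): q=u[v==vv];print(vv,q.min(),q.max())
        t=np.linspace(-1.2,1.2,49)
for x0 in(-4,0,4):
  for z in(22.5,24.5,27):
    P=[proj(W,s['ee_pos']+R@np.array([x0+65.5*np.cos(a),65.5*np.sin(a),z])) for a in(0,.5,-.5,1.2,-1.2)];print(x0,z,np.array(P).round(0).tolist())
```

```text
[521.   86.9 187.6] [179.3   0.4 135. ] [ 0.8 -0.1 -1.1] 13.677458251582957 26.1667
T [-0. -0.  0.]
0.7 [177.6, 124.4, 193.7, 207.1] 19349
122 259 294
140 245 311
158 211 343
176 195 360
194 185 369
212 180 374
230 179 375
0.86 [184.6, 119.8, 194.0, 216.2] 19546
122 259 294
140 244 312
158 212 343
176 195 360
194 184 369
212 180 374
230 179 375
-4 22.5 [[280.0, 140.0], [331.0, 153.0], [229.0, 153.0], [374.0, 206.0], [185.0, 206.0]]
-4 24.5 [[280.0, 140.0], [330.0, 153.0], [230.0, 153.0], [373.0, 205.0], [186.0, 205.0]]
-4 27 [[280.0, 139.0], [330.0, 152.0], [230.0, 152.0], [372.0, 204.0], [187.0, 204.0]]
0 22.5 [[280.0, 133.0], [331.0, 146.0], [229.0, 146.0], [375.0, 200.0], [185.0, 200.0]]
0 24.5 [[280.0, 133.0], [330.0, 146.0], [229.0, 146.0], [374.0, 199.0], [186.0, 199.0]]
0 27 [[280.0, 133.0], [330.0, 146.0], [230.0, 146.0], [373.0, 198.0], [187.0, 198.0]]
4 22.5 [[280.0, 126.0], [331.0, 140.0], [229.0, 140.0], [375.0, 194.0], [184.0, 194.0]]
4 24.5 [[280.0, 126.0], [331.0, 140.0], [229.0, 140.0], [374.0, 193.0], [185.0, 193.0]]
4 27 [[280.0, 126.0], [330.0, 139.0], [230.0, 139.0], [373.0, 192.0], [186.0, 192.0]]
```

Call:
apply_moves --pt "-1 0.0015 -0.01 0.015 0 0 -6" --pt "-1 0.0015 -0.019 0.015 0 0 -6" --pt "-1 0.0015 -0.02 0.012 0 0 -6" --pt "-1 0.0015 -0.02 0 0 0 -6" --pt "-1 0.0015 -0.02 0 0 0 -6"

```text
time_s: 26.73
ee_pos: [524.0, -3.5, 221.4]
ee_rot: [-179.9, -0.1, 104.7]
force: [0.3, 0.1, -0.3]
gripper_width: 14.1
gripper_force: 30.0
```

Call:
apply_moves --pt "-1 0.0015 -0.022 0 0 0 -6.5" --pt "-1 0.0015 -0.022 0 0 0 -6.5" --pt "-1 0.0015 -0.022 0 0 0 -6.5" --pt "-1 0.0015 -0.022 0 0 0 -6.5" --pt "-1 0.0015 -0.022 0 0 0 -6.5"

```text
time_s: 27.15
ee_pos: [530.8, -113.5, 220.4]
ee_rot: [-179.8, -0.0, 72.1]
force: [0.0, -0.5, -0.7]
gripper_width: 13.8
gripper_force: 30.0
```

Call:
apply_moves --pt "-1 0.0015 -0.022 0 0 0 -6.5" --pt "-1 0.0015 -0.022 0 0 0 -6.5" --pt "-1 0.0015 -0.022 0 0 0 -6.5" --pt "-1 0.002 -0.02 0 0 0 -6.5" --pt "-1 0.002 -0.012 0 0 0 -6.5"

```text
time_s: 27.57
ee_pos: [539.5, -212.3, 220.1]
ee_rot: [-179.8, 0.1, 39.6]
force: [0.9, 0.2, -0.4]
gripper_width: 13.3
gripper_force: 30.0
```

Call:
apply_moves --pt "-1 0 0 0 0 0 0" --pt "-1 0 0 0 0 0 0"

```text
time_s: 27.73
ee_pos: [539.7, -210.4, 220.6]
ee_rot: [-179.8, 0.1, 40.1]
force: [-1.1, -0.7, -0.8]
gripper_width: 13.5
gripper_force: 30.0
```

Run:
```python
from k import *
W=cams.grab_frame('wrist');R=Q.from_euler('xyz',s['ee_rot'],degrees=True).as_matrix()
for a in finder.trace('lid_bar','wrist')[:1]:
    m=a['pixels'];v,u=np.nonzero(m);print(round(a['score'],2),a['rect'],m.sum())
    for vv in range(int(v.min()),int(v.min())+60,10): q=u[v==vv];print(vv,q.min(),q.max())
P=[proj(W,s['ee_pos']+R@np.array([65.5*np.cos(a),65.5*np.sin(a),24.5])) for a in(0,.5,-.5,.65,-.65)];print(np.array(P).round(1).tolist())
```

```text
[ 539.7 -210.4  220.6] [-179.8    0.1   40.1] [-1.1 -0.7 -0.8] 13.504595910229726 27.7333
T [-0.   0.1  0. ]
0.7 [184.0, 121.4, 194.9, 213.7] 19469
122 261 295
132 259 296
142 239 316
152 221 335
162 208 347
172 198 358
[[276.4, 131.3], [326.9, 144.6], [225.8, 144.6], [339.8, 153.3], [213.0, 153.4]]
```

Call:
apply_moves --pt "-1 0.0008 0.0008 -0.01 0 0 0" --pt "-1 0 0 -0.012 0 0 0" --pt "-1 0 0 -0.01 0 0 0" --pt "-1 0 0 -0.008 0 0 0" --pt "-1 0 0 0 0 0 0"

```text
time_s: 28.25
ee_pos: [540.2, -208.8, 180.3]
ee_rot: [-179.8, 0.1, 40.0]
force: [-0.1, -0.3, -1.3]
gripper_width: 14.0
gripper_force: 30.0
```

Call:
apply_moves --pt "-1 0 0 -0.002 0 0 0" --pt "-1 0 0 -0.002 0 0 0" --pt "-1 0 0 -0.002 0 0 0" --pt "-1 0 0 0 0 0 0"

```text
time_s: 28.58
ee_pos: [541.5, -209.9, 176.7]
ee_rot: [180.0, -0.0, 40.0]
force: [-1.2, 0.2, -1.9]
gripper_width: 13.6
gripper_force: 30.0
```

Call:
apply_moves --pt "-1 0 0 -0.0015 0 0 0" --pt "-1 0 0 -0.0015 0 0 0" --pt "-1 0 0 0 0 0 0"

```text
time_s: 28.83
ee_pos: [541.3, -209.9, 173.5]
ee_rot: [180.0, -0.0, 39.9]
force: [-0.2, -0.2, -1.4]
gripper_width: 13.9
gripper_force: 30.0
```

Call:
apply_moves --pt "-1 0 0 -0.0015 0 0 0" --pt "-1 0 0 -0.0015 0 0 0" --pt "-1 0 0 0 0 0 0"

```text
time_s: 29.08
ee_pos: [541.3, -209.8, 170.3]
ee_rot: [180.0, -0.0, 40.0]
force: [0.1, -0.1, -0.3]
gripper_width: 14.1
gripper_force: 30.0
```

Call:
apply_moves --pt "-1 0 0 -0.001 0 0 0" --pt "-1 0 0 -0.001 0 0 0" --pt "-1 0 0 0 0 0 0"

```text
time_s: 29.33
ee_pos: [541.5, -210.0, 169.0]
ee_rot: [179.9, -0.0, 40.0]
force: [-2.1, 0.4, 1.1]
gripper_width: 14.1
gripper_force: 30.0
```

Call:
apply_moves --pt "-1 0 0 -0.0007 0 0 0" --pt "-1 0 0 0 0 0 -3" --pt "-1 0 0 0 0 0 -3" --pt "-1 0 0 0 0 0 -3" --pt "-1 0 0 0 0 0 -3"

```text
time_s: 29.75
ee_pos: [541.8, -210.3, 168.9]
ee_rot: [179.9, -0.1, 27.8]
force: [-1.7, 0.4, 5.2]
gripper_width: 13.4
gripper_force: 30.0
```

Call:
apply_moves --pt "-1 0 0 0 0 0 -3" --pt "-1 0 0 0 0 0 -3" --pt "-1 0 0 0 0 0 -3"

```text
time_s: 30.0
ee_pos: [541.8, -210.3, 169.0]
ee_rot: [179.9, -0.1, 18.8]
force: [-0.9, -0.7, 5.3]
gripper_width: 13.9
gripper_force: 30.0
```

```bash
python3 k.py
```

```text
[ 541.8 -210.3  169. ] [179.9  -0.1  18.8] [-0.9 -0.7  5.3] 13.929717759757075 30.0
T [-0.   0.4  0.2]
```

Call:
apply_moves --pt "-1 0 0 0 0 0 -3" --pt "-1 0 0 0 0 0 -3" --pt "-1 0 0 0 0 0 -2"

```text
time_s: 30.25
ee_pos: [541.7, -210.4, 169.0]
ee_rot: [179.9, -0.1, 10.9]
force: [-0.5, -0.1, 4.6]
gripper_width: 13.7
gripper_force: 30.0
```

Call:
apply_moves --pt "-1 0 0 0 0 0 -2" --pt "-1 0 0 0 0 0 -2" --pt "-1 0 0 0 0 0 0"

```text
time_s: 30.5
ee_pos: [541.8, -210.3, 168.9]
ee_rot: [179.9, -0.1, 6.9]
force: [-0.3, -0.8, 5.9]
gripper_width: 13.9
gripper_force: 30.0
```

```bash
python3 k.py
```

```text
[ 541.8 -210.3  168.9] [179.9  -0.1   6.9] [-0.3 -0.8  5.9] 13.894732040096448 30.5
T [-0.1  0.4 -0.1]
```

Call:
apply_moves --pt "-1 0 0 0 0 0 -1.5" --pt "-1 0 0 0 0 0 -1.5" --pt "-1 0 0 0 0 0 0"

```text
time_s: 30.75
ee_pos: [541.9, -209.2, 169.0]
ee_rot: [180.0, -0.1, 4.1]
force: [-1.2, 2.3, 5.9]
gripper_width: 14.1
gripper_force: 30.2
```

```bash
python3 k.py
```

```text
[ 541.9 -209.2  169. ] [180.   -0.1   4.1] [-1.2  2.3  5.9] 14.105368438141438 30.75
T [0.4 0.3 0.8]
```

Call:
apply_moves --pt "-1 0 0.0005 0 0 0 -1" --pt "-1 0 0 0 0 0 -1" --pt "-1 0 0 0 0 0 0"

```text
time_s: 31.0
ee_pos: [541.8, -209.2, 169.0]
ee_rot: [179.9, -0.1, 2.2]
force: [-0.8, 1.4, 6.1]
gripper_width: 14.9
gripper_force: 31.0
```

```bash
python3 k.py
```

```text
[ 541.8 -209.2  169. ] [179.9  -0.1   2.2] [-0.8  1.4  6.1] 14.88089485237923 31.0
T [0.2 0.3 1.1]
```

Call:
apply_moves --pt "-1 0 0 0.0007 0 0 1.5" --pt "-0.4 0 0 0 0 0 0" --pt "-0.4 0 0 0 0 0 0" --pt "-0.4 0 0 0 0 0 0" --pt "-0.4 0 0 0 0 0 0"

```text
time_s: 31.42
ee_pos: [541.4, -209.4, 168.4]
ee_rot: [180.0, -0.0, 3.4]
force: [0.3, 0.8, 0.4]
gripper_width: 27.3
gripper_force: 0.0
```

Call:
apply_moves --pt "-0.4 0 0 0.01 0 0 0" --pt "-0.4 0 0 0.025 0 0 0" --pt "-0.4 0 0 0.03 0 0 0" --pt "-0.4 0 0 0.03 0 0 0" --pt "-0.4 0 0 0.03 0 0 0"

```text
time_s: 31.83
ee_pos: [541.3, -209.4, 295.8]
ee_rot: [180.0, -0.0, 3.4]
force: [-0.5, -0.7, -0.0]
gripper_width: 27.5
gripper_force: 0.0
```

Call:
apply_moves --pt "-0.4 -0.025 0 0.01 0 0 0" --pt "-0.4 -0.025 0 0 0 0 0" --pt "-0.4 0 0 0 0 0 0" --pt "-0.4 0 0 0 0 0 0"

```text
time_s: 32.17
ee_pos: [491.0, -209.5, 305.0]
ee_rot: [179.9, -0.1, 3.4]
force: [0.3, -1.0, -0.4]
gripper_width: 26.9
gripper_force: 0.0
```

Run:
```python
from k import *
W=cams.grab_frame('wrist');S=cams.grab_frame('scene');T=cams.grab_frame('top')
hsv=cv2.cvtColor(W['color'],cv2.COLOR_RGB2HSV);m=((hsv[...,2]>165)&(hsv[...,1]<75)).astype(np.uint8)
print('pred bar',proj(W,(540.8,-210.6,200)),'catches',proj(W,(616.6,-205.6,152)),proj(W,(465.4,-219.2,152)))
n,l,st,c=cv2.connectedComponentsWithStats(m)
for i in range(1,n):
    if st[i,4]>150 and st[i,0]>150 and st[i,0]<400:
        q=cv2.minAreaRect(np.argwhere(l==i)[:,::-1].astype(np.float32));B=np.array([atz(W,*b,200) for b in cv2.boxPoints(q)])
        print(st[i],np.round(q[0]),np.round(q[1]),B.mean(0),[np.round((np.linalg.norm(B[j]-B[j-1]),np.degrees(np.arctan2(*(B[j]-B[j-1])[1::-1]))),1) for j in(1,2)])
for cam in('scene','top'):
    print(cam,[(np.round(a['rect']),round(a['score'],2)) for a in finder.boxes_of('lid_bar',cam)[:2]])
F={'scene':S,'top':T}
print('pred bar scene',proj(S,(540.8,-210.6,186)))
```

```text
[ 491.  -209.5  305. ] [179.9  -0.1   3.4] [ 0.3 -1.  -0.4] 26.946699426754215 32.1667
T [-0.1  0.2  0. ]
pred bar [280.3 149.3] catches [279.4  65.8] [283.6 218.7]
[261  56  34  19 554] [278.  65.] [17. 33.] [ 609.2 -204.3  200. ] [array([ 27.3, -82.7]), array([  13.5, -171.8])]
[374  86  55 160 921] [400. 165.] [ 42. 162.] [ 530.4 -317.   200. ] [array([142.3,   1.8]), array([ 36.2, -90.7])]
[278  90  35  16 257] [296.  96.] [34. 10.] [ 585.5 -220.8  200. ] [array([  8.2, -14.4]), array([  28.2, -103. ])]
[ 269  106   23   79 1416] [280. 145.] [78. 21.] [ 543.6 -210.3  200. ] [array([ 17.7, -85.3]), array([  66.7, -174.7])]
[268 211  30  17 390] [282. 219.] [15. 29.] [ 478.5 -216.2  200. ] [array([ 26.6, -82.4]), array([  14.4, -171.8])]
scene [(array([341., 261.,  56.,  49.]), 0.65)]
top [(array([368., 186.,  44.,  55.]), 0.95)]
pred bar scene [371.7 276.4]
```

```bash
python3 -c "
from workcell import env
print(env.job_done())"
```

```text
the job is handed in; nothing more can be done
None
```

The chopper is back together and the job is handed in: the blade dropped fully home on the drive and was let go, and the lid was twisted clockwise until it stopped, with its bar in line with the catches. My first grip on the blade slipped and it fell into the bowl; I picked it up again, and the mug and multimeter were not touched.

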